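# Weigh the scrap-glass pail on the spring scale

### The job

Weigh the pail of scrap glass: hang it by its hoop in the twin hook of the spring scale, easing the weight onto the spring until the hook carries just the pail's own weight, so that it hardly moves up or down when you let go (never jerk the spring or drag it to the end of its travel). When the pail hangs still, slide the scale's marker down by its knob until its line is level with the pointer, to within 4 mm, and leave the pail hanging there. Don't tip the pail or shift the other things on the bench.

Things in the scene. Friction and masses are not known exactly. Their poses are not given: they have to be found in the camera images.
- pail: Loose tapered steel pail of scrap glass, 88 mm across the rim, 78 mm tall; origin at the centre of its underside. A rigid upright hoop of 6 mm wire, 116 mm wide, stands over it in its y-z plane; the hoop's level top bar runs along the pail's y, axis 150 mm above the underside, straight for 48 mm either side of the middle. Mass not known beforehand: under 0.75 kg.
- pail_grip (a point): Middle of the wooden sleeve (16 mm thick, 38 mm long) on the hoop's top bar, 150 mm above the pail's underside, the place to grip from above with fingers either side in the pail's x; axes as the pail's (y along the bar). The pail hangs below it.
- scale_stand: Bench spring scale, bolted down: base plate 155 x 100 x 14 mm, square column (28 mm, 328 mm tall) with the spring inside. Origin under the column at bench height; z up; its hooks point to its own -x, roughly towards the robot. A white rule with divisions every 5 mm stands beside the column, centred 92 mm to its +y.
- fork_bar (a point): Middle of the sprung twin hook's cross bar (8 mm), 30 mm in front of the column axis and 262 mm above the bench unloaded; moves with the hook; axes as the stand's. From it two hooks of 6 mm bar run level to -x at y = +38 and -38 mm (70 mm free between them for fingers); each ends in a round upturned bend 24 mm wide (centre lines), tip at x = -85, z = +12 mm.
- fork_seat (a point): Where the centre of the hoop's top bar lies when hung: midway between the hooks, in the bottom of their bends, at x = -70, z = -6 mm from fork_bar; moves with it; axes as the stand's. The bar must lie along its y. Bring the pail in from in front (-x): hoop over the hook tips, bar centre 24 to 50 mm above this point, then lower within 8 mm.
- scale_fork (a joint): How far the sprung hook has dipped below its unloaded level (m, 0 to 0.088, positive down). The spring gives about 100 N per m, is lightly damped (rings for a second or so if let go off balance), and carries 0 load at 0.
- scale_marker (a joint): How far the marker has been slid down from the zero line (m, 0 to 0.085, positive down; same zero as scale_fork, so equal values mean level). It is stiff to slide (about 2.5 N) and stays where it is left.
- marker_knob (a point): Middle of the marker's wooden knob (18 mm across, 22 mm tall) on a thin upright rod, to be gripped from above; 51 mm above the marker line, 116 mm to the stand's +y of the column axis and 10 mm in front of it. Axes as the stand's.
- marker_line (a point): The marker's index line, a 2 mm brass blade in front of the rule; moves with the knob.
- pointer_tip (a point): Tip of the pointer blade that is part of the sprung carriage, in front of the rule; to be matched in height by the marker line.
- red_tin: Small red hinged tin, shut, 83 x 120 x 54 mm; bystander.
- cork: Cork block 30 x 60 x 24 mm; bystander.
- graphite_block: Black graphite pad 52 x 82 x 11 mm; bystander.
- paddle: Wooden paddle 52 x 168 x 10 mm; bystander.
Things that resemble listed ones, but are neither listed nor needed, are in the scene too. Leave any yellow look-alike of the pail alone.

How it is judged:
By the outcome, as a careful person would: the job done as asked, in the order asked, and still so for the second after the job is handed in, with the robot touching nothing.
It also fails if it takes over 64 s, if anything falls off the work surface, if the arm or the gripper's body presses on something with over 40 N, if the wrist force passes 120 N, or if a joint passes its speed limit or range.

### The arm

A 6-joint arm with a two-finger parallel gripper is mounted at the origin on a cart in front of the work surface, level with it; the furniture and walls round the work are solid. World frame = base frame: x ahead of the robot, y to its left, z up, the work surface at z = 0. Lengths are in m, angles in rad, forces in N, time in s.
With the tool pointing down it reaches from about 0.425 to 0.95 m from the base axis. Payload 3.5 kg.
Tool frame: the origin (TCP) lies at the very end of the fingers, on their centre line; the grasp point (between the pads) lies behind it (ctrl.grasp_offset is the z of the grasp point in the tool frame, in m); z points along the fingers, x is the direction in which the jaws open and shut, and the axes are right-handed (so a half turn about z gives the same grasp; the last joint's range is limited). The gripper opens to 85 mm and grips with 20 to 120 N. Pads are 22 mm wide; open, the fingers measure 114 mm over their backs; the gripper's body (76 mm by 85 mm) begins 54 mm behind the grasp point. The pads swing forward as they close: fully open they stand 13 mm farther back than shut.
Start: joints at [-1.459, 0.286, 1.577, -0, 1.279, -0.15], TCP at [0.175, -0.652, 0.231] pointing down, gripper open.
Joint ranges: [-2.77, 2.77], [-0.9, 2.22], [0.21, 2.48], [-1.53, 4.67], [0.24, 2.81], [-2.84, 2.84]. Speed limits (rad/s): [2.79, 2.79, 3.14, 3.14, 3.14, 3.14].

### API

Orientations are given as a unit quaternion [x, y, z, w].
In Python, from plant import ctrl gives the robot as it stands.
- The arm moves only by the shell command python3 -m jog 'ROWS' [FORCE]. ROWS is JSON, a list of rows, each an object with "grip": the closure, from 0 (fully open) to 1 (shut); "xyz": the shift along the tool's x, y, z in m, a list of three; "dr": the turn, a rotation vector about the tool's x, y, z in rad, a list of three. A call has 1 to 12 rows; each row is the pose to reach, as a shift and turn from the pose commanded when the call began, along the tool's axes at that moment; what a row does not reach only later rows make up. A row lasts 1/12 s, in which the tool goes at most 41.7 mm and 7.16 degrees, less where a joint would pass 70% of its speed; a pose out of reach is approached as far as the arm can. A call with a gripper value outside its range is refused whole. The fingers move at their own pace and stop on an object; FORCE is the grip in N (left out, the last holds). Time passes only in rows, so rows that repeat a pose let the fingers close. It gives the time, the measured TCP pose, the force and the opening at its end, in the units of the state.
- ctrl.get_state(): the state, without advancing time (a new reading comes with each control period).
- ctrl.read_camera(name): name is "scene" or "top" or "wrist"; returns the picture (420x560x3 uint8, red, green, blue); there is no depth.
- ctrl.get_calibration(name): a dict with "mtx" (3x3 intrinsics, pixels), "k1" (the pictures are not rectified: a ray, as slopes to the right and down, at radius r is drawn at 1 + k1 r^2 times it, then the intrinsics apply), "R" (3x3) and "t" (3): a world point X has camera coordinates R X + t; the wrist camera has in their place "hand_eye" (4x4, takes a point from camera to tool coordinates, whose origin is the TCP and whose axes are the tool frame's). Camera axes: x right, y down, z forward; pixel columns grow to the right and rows downward; lengths in m; the calibration is good to about 2 mm. A picture is of the moment at which its call begins: read the wrist's pose just before it. get_calibration takes no time and is no camera call.
- ctrl.sign_off(): hands the job in, once; it reports no verdict.
The state is a dict: "time": time; "qpos": joint angles; "dq": joint speeds; "joint_efforts": joint torques, N m; "eef_pos": TCP position; "tcp_rot": TCP orientation; "contact_force": force on the tool from outside, world axes, zero at the start; "wrist_torque": the same for the moment, N m; "opening": opening from 0.0 (shut) to 1.0 (fully open).
Only numpy, scipy, OpenCV 4.12 (cv2) and the standard library are available. Lean on these libraries where they do the work, as an engineer would, in place of code of your own. Each camera call takes 0.05 s, during which the arm holds its last target.

## Working session

There is one attempt and no reset: what is moved stays moved. The work goes in short steps, Python scripts to look and compute and a shell command to move; the robot and the scene stay as the last step left them, time stands still between calls to the robot, and variables do not carry over. Pictures are saved under pics/ and viewed, and the job is handed in when it is done.

```bash
mkdir -p pics; ls
python3 - <<'E'
from plant import ctrl
import cv2
print(ctrl.get_state()); print(ctrl.grasp_offset)
for n in ["scene","top","wrist"]:
    im=ctrl.read_camera(n); cv2.imwrite(f"pics/{n}0.png",im[:,:,::-1]); print(n,ctrl.get_calibration(n))
E
```

```text
pics
{'time': 0.0, 'qpos': array([-1.45899651e+00,  2.87180638e-01,  1.57815767e+00, -1.47878677e-05,
        1.27856105e+00, -1.49988395e-01]), 'dq': array([-1.44119722e-03, -1.92447836e-03, -2.65318105e-06, -5.38619050e-04,
        3.70008227e-04, -1.94559401e-03]), 'joint_efforts': array([ 3.39885655e-04, -4.05980408e+01, -2.92630255e+01, -8.21327603e-05,
        5.84207344e-03,  1.21864652e-06]), 'eef_pos': array([ 0.1746561 , -0.65135021,  0.22994764]), 'tcp_rot': array([ 0.79335071, -0.60876376, -0.00080492, -0.00082606]), 'contact_force': array([-0.46890347, -1.17488898, -0.46837872]), 'wrist_torque': array([0.00579423, 0.03126214, 0.01483744]), 'opening': 0.9984229296325596}
-0.0187
scene {'mtx': array([[411.53877944,   0.        , 277.2225243 ],
       [  0.        , 411.53877944, 210.6125608 ],
       [  0.        ,   0.        ,   1.        ]]), 'k1': 0.03315378224387569, 'R': array([[-0.50354955, -0.86384261, -0.01462135],
       [-0.64849868,  0.3890956 , -0.65425841],
       [ 0.5708654 , -0.31996961, -0.75612971]]), 't': array([0.21855683, 0.46736848, 0.92613874])}
top
[... 279 characters left out ...]
-9.35236513e-03, -1.63058577e-01],
       [ 1.63041831e-01,  2.53097781e-03, -9.86615911e-01]]), 't': array([-0.0691064 ,  0.52581693,  1.58623259])}
wrist {'mtx': array([[347.58641656,   0.        , 284.80431192],
       [  0.        , 347.58641656, 209.27418453],
       [  0.        ,   0.        ,   1.        ]]), 'k1': -0.06316549428369259, 'hand_eye': array([[ 9.99999840e-01, -1.79190899e-05,  5.64629726e-04,
         1.04618434e-03],
       [-1.57516579e-04,  9.51011814e-01,  3.09154498e-01,
        -7.94649257e-02],
       [-5.42509308e-04, -3.09154538e-01,  9.51011660e-01,
        -1.42367181e-01],
       [ 0.00000000e+00,  0.00000000e+00,  0.00000000e+00,
         1.00000000e+00]])}
```

View pics/scene0.png

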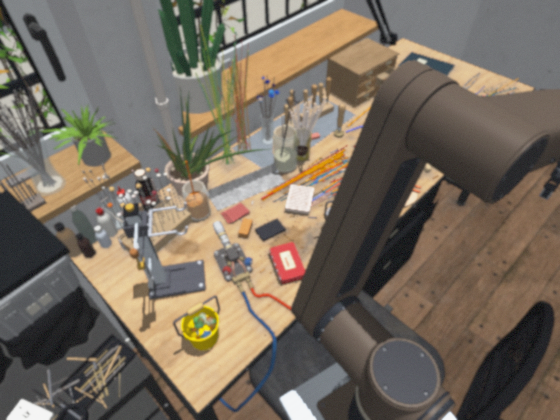

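View pics/top0.png

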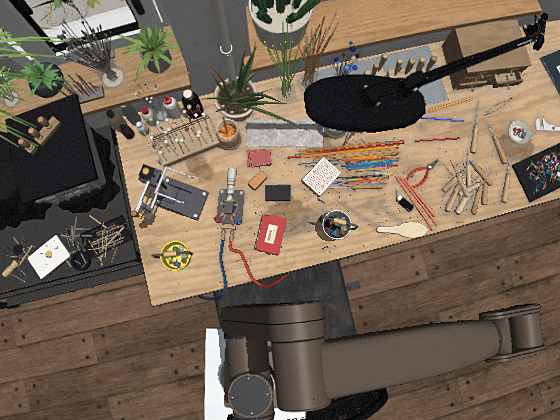

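View pics/wrist0.png

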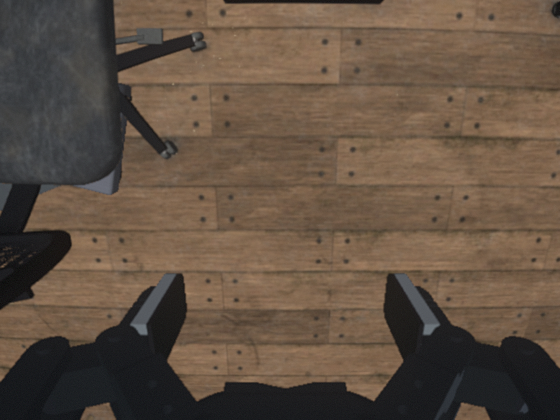

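The top view shows these candidates for the pail: the steel pail at about (336,226), the yellow look-alike at (175,255) and the terracotta pot at (228,132). I choose the steel one. The scale is at about (170,190). I'll check both in close crops.

Run:
```python
import cv2
im=cv2.imread("pics/top0.png")
cv2.imwrite("pics/c1.png",cv2.resize(im[195:260,295:385],None,fx=8,fy=8,interpolation=cv2.INTER_CUBIC))
cv2.imwrite("pics/c2.png",cv2.resize(im[150:235,120:220],None,fx=7,fy=7,interpolation=cv2.INTER_CUBIC))
im=cv2.imread("pics/scene0.png")
cv2.imwrite("pics/c3.png",cv2.resize(im[190:310,110:220],None,fx=5,fy=5,interpolation=cv2.INTER_CUBIC))
```

```text
(no output)
```

View pics/c1.png

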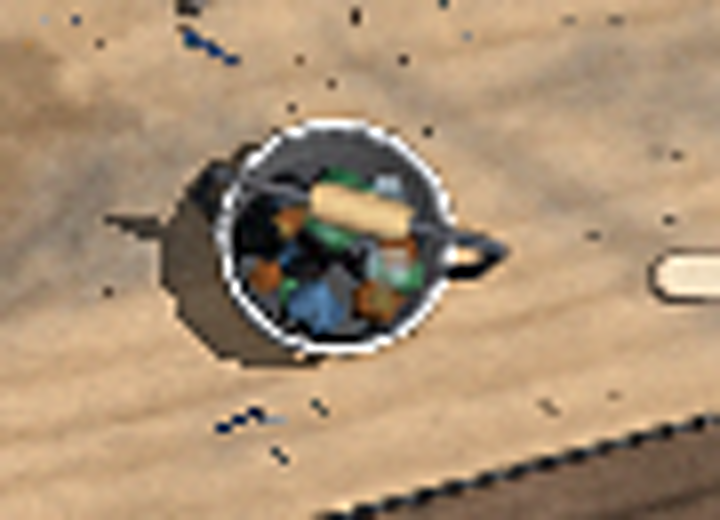

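View pics/c2.png

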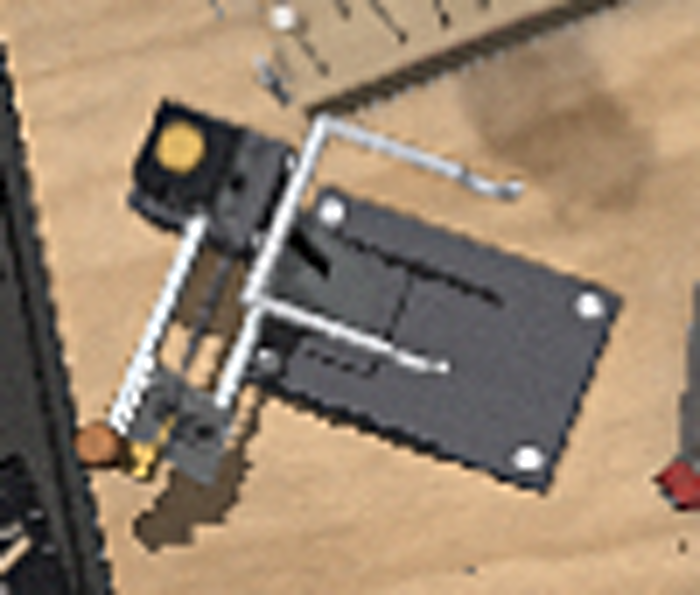

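View pics/c3.png

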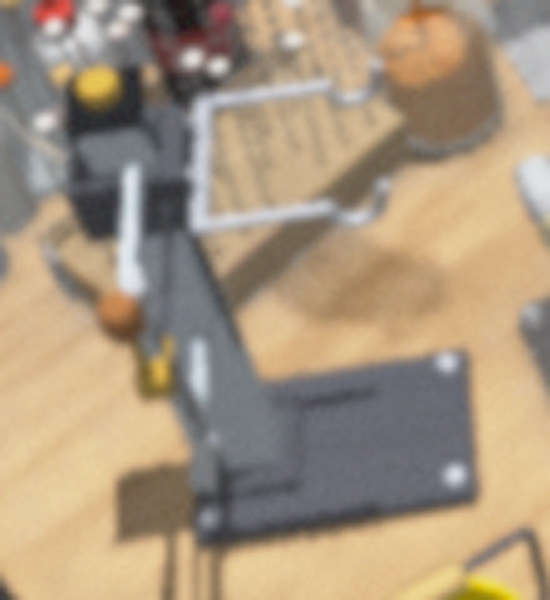

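The close crop shows the steel pail with its wooden sleeve at top (340.6,221.0). The hook's bars, tips and knob are also clear in the top view. I'll cast these pixels onto planes at their known heights.

```bash
cat > h.py <<'E'
import numpy as np, cv2
from plant import ctrl
from scipy.spatial.transform import Rotation as Rn
def cam(name,state=None):
    c=ctrl.get_calibration(name)
    if name=="wrist":
        s=state or ctrl.get_state(); H=np.array(c["hand_eye"])
        Rt=Rn.from_quat(s["tcp_rot"]).as_matrix()
        Rwc=Rt@H[:3,:3]; o=np.array(s["eef_pos"])+Rt@H[:3,3]
        return c["mtx"],c["k1"],Rwc.T,-Rwc.T@o
    return c["mtx"],c["k1"],np.array(c["R"]),np.array(c["t"])
def ray(C,px):
    K,k1,R,t=C
    p=cv2.undistortPoints(np.array(px,float).reshape(-1,1,2),K,np.array([k1,0,0,0.]))[:,0]
    d=np.c_[p,np.ones(len(p))]@R
    return -R.T@t,d
def plane(C,px,z):
    o,d=ray(C,px); return o+d*((z-o[2])/d[:,2])[:,None]
def proj(C,X):
    K,k1,R,t=C
    return cv2.projectPoints(np.array(X,float).reshape(-1,1,3),cv2.Rodrigues(R)[0],t,K,np.array([k1,0,0,0.]))[0][:,0]
def tri(C1,p1,C2,p2):
    A=[];b=[]
    for C,p in((C1,p1),(C2,p2)):
        o,d=ray(C,[p]); d=d[0]/np.linalg.norm(d[0]); M=np.eye(3)-np.outer(d,d); A.append(M);b.append(M@o)
    A=np.vstack(A);b=np.hstack(b); x=np.linalg.lstsq(A,b,rcond=None)[0]
    return x,np.linalg.norm(A@x-b)
def shot(name,fn):
    s=ctrl.get_state(); im=np.ascontiguousarray(ctrl.read_camera(name)[:,:,::-1]); cv2.imwrite(fn,im); return s,im,cam(name,s)
E
python3 - <<'E'
from h import *
T=cam("top"); S=cam("scene")
f=lambda x,y:(120+x/7,150+y/7)
g=lambda x,y:(295+x/8,195+y/8)
sl=plane(T,[g(315,205),g(410,220),g(362,212)],.150);print("sleeve",sl)
print("rim L R c",plane(T,[g(222,238),g(450,238),g(336,238)],.078))
print("screws",plane(T,[f(330,210),f(590,305),f(527,458),f(268,360)],.016))
fk=plane(T,[f(322,120),f(255,300)],.262);print("fork bar",fk)
print("tips",plane(T,[f(515,188),f(440,367)],.274))
s=lambda x,y:(110+x/5,190+y/5)
for n,a,b in [("tipA",f(515,188),s(380,185)),("tipB",f(440,367),s(385,270-52)),("corB",f(255,300),s(200,220)),("corA",f(322,120),s(202,100)),("knob",f(98,440),s(120,315)),("cap",f(180,147),s(98,85))]:
    print(n,*tri(T,a,S,b))
E
```

```text
sleeve [[ 0.47454197 -0.23480549  0.15      ]
 [ 0.46926219 -0.26990197  0.15      ]
 [ 0.47208786 -0.25216172  0.15      ]]
rim L R c [[ 0.47166213 -0.20677638  0.078     ]
 [ 0.472382   -0.29503325  0.078     ]
 [ 0.47202858 -0.25082714  0.078     ]]
screws [[0.62236082 0.29482118 0.016     ]
 [0.57806468 0.17062386 0.016     ]
 [0.50618392 0.19746201 0.016     ]
 [0.55092931 0.32076835 0.016     ]]
fork bar [[0.60470248 0.24527316 0.262     ]
 [0.53134518 0.26867392 0.262     ]]
tips [[0.57454224 0.16423639 0.274     ]
 [0.50294117 0.19103214 0.274     ]]
tipA [0.599064   0.18149775 0.16271521] 0.0023886819560306445
tipB [0.5083285  0.19704582 0.24508988] 0.0008853874211821416
corB [0.53184408 0.27063291 0.26627863] 0.004442882348624427
corA [0.60523711 0.24680859 0.26322602] 0.002699914676454605
knob [0.46868874 0.31865033 0.30410804] 0.001963223688936532
cap [0.57953103 0.28802572 0.32329096] 0.002603278359894589
```

```bash
cat >> h.py <<'E'
def plan(xyz,yaw_deg):
    """shift (tool axes) and rotvec to reach xyz with tool down, jaw (tool x) at world yaw; from measured pose"""
    s=ctrl.get_state(); R0=Rn.from_quat(s["tcp_rot"])
    y=np.radians(yaw_deg); Rt=Rn.from_matrix(np.array([[np.cos(y),np.sin(y),0],[np.sin(y),-np.cos(y),0],[0,0,-1.]]))
    d=R0.inv().apply(np.array(xyz)-s["eef_pos"]); r=(R0.inv()*Rt).as_rotvec()
    print("t",round(s["time"],2),"tcp",np.round(s["eef_pos"],4),"F",np.round(s["contact_force"],2),"open",round(s["opening"],3))
    print("shift",np.round(d,4),"dr",np.round(r,4),"deg",np.round(np.degrees(r),1))
E
python3 - <<'E'
from h import *
T=cam("top")
for z in (0.3,.6,.9): print(z,plane(T,[(305,105),(370,75),(370,130)],z).round(3).tolist())
plan([0.472,-0.252,0.30],-8.6)
E
```

```text
0.3 [[0.775, -0.141, 0.3], [0.869, -0.325, 0.3], [0.706, -0.32, 0.3]]
0.6 [[0.661, -0.125, 0.6], [0.734, -0.268, 0.6], [0.607, -0.264, 0.6]]
0.9 [[0.547, -0.108, 0.9], [0.599, -0.211, 0.9], [0.508, -0.208, 0.9]]
t 0.15 tcp [ 0.1747 -0.6515  0.2302] F [-0.53  0.13  0.66] open 1.002
shift [-0.309  -0.3906 -0.0691] dr [-0.0013  0.0015 -1.1589] deg [ -0.1   0.1 -66.4]
```

```bash
python3 -m jog '[{"grip":0,"xyz":[-0.01,-0.012,-0.02],"dr":[0,0,-0.05]},{"grip":0,"xyz":[-0.03,-0.04,-0.04],"dr":[0,0,-0.15]},{"grip":0,"xyz":[-0.055,-0.07,-0.04],"dr":[0,0,-0.26]},{"grip":0,"xyz":[-0.08,-0.10,-0.04],"dr":[0,0,-0.37]},{"grip":0,"xyz":[-0.105,-0.133,-0.04],"dr":[0,0,-0.48]},{"grip":0,"xyz":[-0.13,-0.165,-0.04],"dr":[0,0,-0.59]},{"grip":0,"xyz":[-0.155,-0.196,-0.04],"dr":[0,0,-0.70]},{"grip":0,"xyz":[-0.18,-0.228,-0.04],"dr":[0,0,-0.81]},{"grip":0,"xyz":[-0.205,-0.26,-0.04],"dr":[0,0,-0.92]},{"grip":0,"xyz":[-0.23,-0.29,-0.04],"dr":[0,0,-1.03]},{"grip":0,"xyz":[-0.255,-0.32,-0.04],"dr":[0,0,-1.12]},{"grip":0,"xyz":[-0.275,-0.35,-0.04],"dr":[0,0,-1.159]}]' 40; python3 -c "
from h import *
plan([0.472,-0.252,0.27],-8.6)"
```

```text
time: 1.15
eef_pos: [0.4422, -0.2934, 0.2712]
tcp_rot: [0.997, -0.073, -0.0, -0.0]
contact_force: [-0.3, -0.2, -0.7]
opening: 0.999
t 1.15 tcp [ 0.4422 -0.2934  0.2712] F [-0.3  -0.21 -0.68] open 0.999
shift [ 0.0235 -0.0453  0.0012] dr [-0.0003  0.0002  0.0042] deg [-0.   0.   0.2]
```

```bash
python3 -m jog '[{"grip":0,"xyz":[0.012,-0.025,0],"dr":[0,0,0]},{"grip":0,"xyz":[0.02,-0.04,0],"dr":[0,0,0]},{"grip":0,"xyz":[0.0235,-0.045,0],"dr":[0,0,0]},{"grip":0,"xyz":[0.0235,-0.045,0],"dr":[0,0,0]}]'; python3 -c "
from h import *
plan([0.472,-0.252,0.27],-8.6)
shot('wrist','pics/w1.png');shot('scene','pics/s1.png')"
```

```text
time: 1.48
eef_pos: [0.4721, -0.2538, 0.2711]
tcp_rot: [0.997, -0.074, -0.0, -0.0]
contact_force: [-0.5, -0.4, -0.1]
opening: 1.0
t 1.48 tcp [ 0.4721 -0.2538  0.2711] F [-0.49 -0.42 -0.07] open 1.0
shift [-0.0003 -0.0017  0.0011] dr [-0.0001  0.0004  0.0025] deg [-0.   0.   0.1]
```

View pics/w1.png

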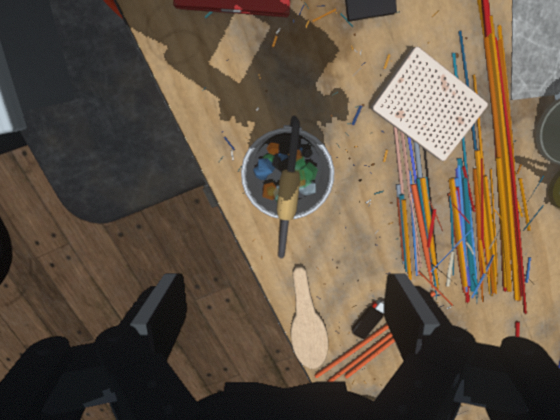

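View pics/s1.png

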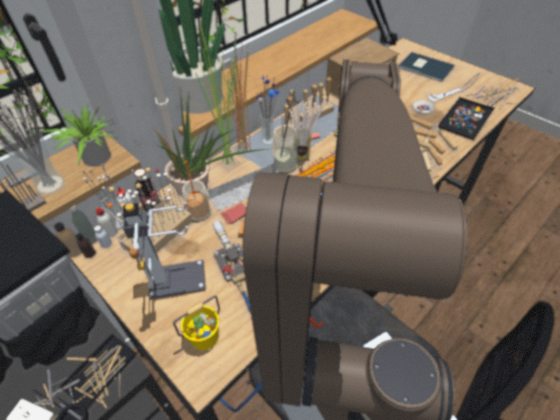

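The wrist view shows the sleeve at about (289,195) and the hoop bar running from (295,122) to (282,252). I'll measure the centre and yaw.

Run:
```python
from h import *
im=cv2.imread("pics/w1.png"); W=cam("wrist")
cv2.imwrite("pics/c4.png",cv2.resize(im[100:270,220:350],None,fx=3.5,fy=3.5,interpolation=cv2.INTER_CUBIC))
hsv=cv2.cvtColor(im,cv2.COLOR_BGR2HSV)
m=cv2.inRange(hsv,(10,60,60),(28,200,255)); r=np.zeros_like(m); r[165:225,272:305]=255
n,l,st,c=cv2.connectedComponentsWithStats(m&r); k=1+np.argmax(st[1:,4]);print(st[k],c[k])
print(cv2.minAreaRect(np.argwhere(l==k)[:,::-1].astype(np.float32)))
P=plane(W,[c[k],(295,122),(282,252)],.150);print(P, np.degrees(np.arctan2(*(P[1]-P[2])[1::-1])))
print("rim",plane(W,[(242,173),(333,173),(288,219),(288,128)],.078))
```

```text
[ 272  170   33   55 1120] [288.34107143 198.52678571]
((288.0, 197.0), (54.0, 32.0), 90.0)
[[ 0.47472841 -0.25435274  0.15      ]
 [ 0.48823455 -0.19676414  0.15      ]
 [ 0.46275102 -0.2993333   0.15      ]] 76.04725472416052
rim [[ 0.43105291 -0.24256741  0.078     ]
 [ 0.51952283 -0.25590909  0.078     ]
 [ 0.46873364 -0.29677695  0.078     ]
 [ 0.48213635 -0.20642005  0.078     ]]
```

View pics/c4.png

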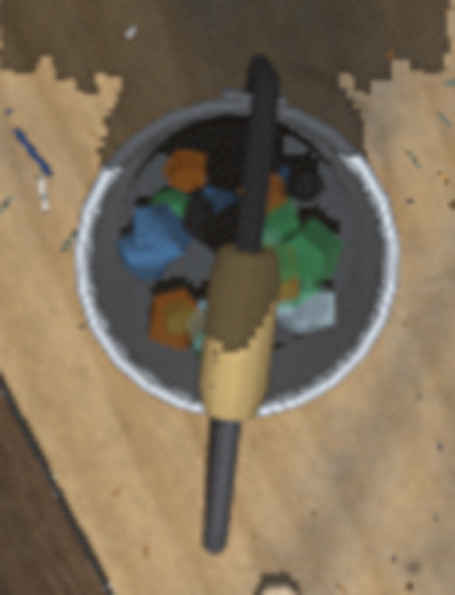

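Run:
```python
from h import *
W=cam("wrist"); g=lambda x,y:(220+x/3.5,100+y/3.5)
P=plane(W,[g(240,333),g(263,75),g(215,540),g(244,248),g(236,418)],.150);print(P, np.degrees(np.arctan2(*(P[1]-P[2])[1::-1])),np.linalg.norm(P[3]-P[4]),np.linalg.norm(P[1]-P[2]), P[1:3].mean(0))
print("rim",plane(W,[g(75,255),g(400,255),g(237,415),g(237,95)],.078).mean(0))
plan([*(P[0,:2]),.27],-11)
```

```text
[[ 0.47531332 -0.25163747  0.15      ]
 [ 0.4883975  -0.19637009  0.15      ]
 [ 0.46196254 -0.30132839  0.15      ]
 [ 0.47902194 -0.23256269  0.15      ]
 [ 0.47143993 -0.27156784  0.15      ]] 75.86341652813078 0.03973523131364001 0.10823609443001724 [ 0.47518002 -0.24884924  0.15      ]
rim [ 0.47545336 -0.25003973  0.078     ]
t 1.58 tcp [ 0.4712 -0.2553  0.2711] F [ 0.83  0.31 -0.17] open 1.004
shift [ 0.0035 -0.0043  0.0011] dr [0.0004 0.0007 0.0418] deg [0.  0.  2.4]
```

```bash
python3 -m jog '[{"grip":0,"xyz":[0.002,-0.002,0.015],"dr":[0,0,0.04]},{"grip":0,"xyz":[0.0035,-0.004,0.04],"dr":[0,0,0.077]},{"grip":0,"xyz":[0.0035,-0.004,0.065],"dr":[0,0,0.077]},{"grip":0,"xyz":[0.0035,-0.004,0.09],"dr":[0,0,0.077]},{"grip":0,"xyz":[0.0035,-0.004,0.11],"dr":[0,0,0.077]},{"grip":0,"xyz":[0.0035,-0.004,0.12],"dr":[0,0,0.077]},{"grip":0,"xyz":[0.0035,-0.004,0.12],"dr":[0,0,0.077]}]'; python3 -c "
from h import *
plan([0.4753,-0.2505,0.1313],-13)
shot('wrist','pics/w2.png')"
```

```text
time: 2.17
eef_pos: [0.4735, -0.2513, 0.1483]
tcp_rot: [0.993, -0.114, -0.003, -0.001]
contact_force: [-0.1, 0.5, -0.1]
opening: 0.999
t 2.17 tcp [ 0.4735 -0.2513  0.1483] F [-0.08  0.45 -0.14] open 0.999
shift [ 0.0017 -0.0012  0.017 ] dr [-0.0024  0.0054 -0.0021] deg [-0.1  0.3 -0.1]
```

View pics/w2.png

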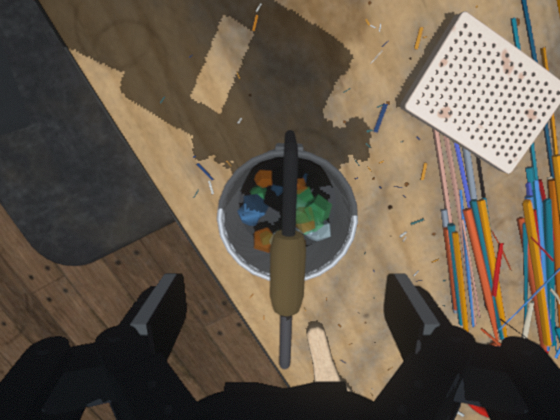

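Run:
```python
from h import *
W=cam("wrist"); s=ctrl.get_state()
P=plane(W,[(287.5,274),(290.3,140),(285.5,360),(288,235),(287,314)],.150);print(P, np.degrees(np.arctan2(*(P[1]-P[2])[1::-1])))
print("tcp proj",proj(W,[s["eef_pos"]]))
plan([P[0,0],P[0,1],.1313],-13)
```

```text
[[ 0.47670962 -0.25181899  0.15      ]
 [ 0.49148787 -0.19265045  0.15      ]
 [ 0.46464736 -0.29977321  0.15      ]
 [ 0.48126782 -0.23297925  0.15      ]
 [ 0.47161656 -0.27290788  0.15      ]] 75.93364412253857
tcp proj [[283.15977116 275.50797168]]
t 2.22 tcp [ 0.4746 -0.2519  0.1504] F [-0.08  0.03  0.18] open 0.994
shift [ 0.002  -0.0005  0.0191] dr [-0.0009  0.0023 -0.0017] deg [-0.1  0.1 -0.1]
```

```bash
python3 -m jog '[{"grip":0,"xyz":[0.002,-0.0005,0.01],"dr":[0,0,0.017]},{"grip":0,"xyz":[0.002,-0.0005,0.017],"dr":[0,0,0.017]},{"grip":0,"xyz":[0.002,-0.0005,0.018],"dr":[0,0,0.017]},{"grip":0.4,"xyz":[0.002,-0.0005,0.018],"dr":[0,0,0.017]},{"grip":0.6,"xyz":[0.002,-0.0005,0.018],"dr":[0,0,0.017]},{"grip":0.7,"xyz":[0.002,-0.0005,0.018],"dr":[0,0,0.017]},{"grip":0.8,"xyz":[0.002,-0.0005,0.018],"dr":[0,0,0.017]},{"grip":0.9,"xyz":[0.002,-0.0005,0.018],"dr":[0,0,0.017]},{"grip":1,"xyz":[0.002,-0.0005,0.018],"dr":[0,0,0.017]},{"grip":1,"xyz":[0.002,-0.0005,0.018],"dr":[0,0,0.017]},{"grip":1,"xyz":[0.002,-0.0005,0.018],"dr":[0,0,0.017]},{"grip":1,"xyz":[0.002,-0.0005,0.018],"dr":[0,0,0.017]}]' 50; python3 -c "
from h import *
plan([0.4753,-0.2505,0.1313],-13)
shot('wrist','pics/w3.png')"
```

```text
time: 3.22
eef_pos: [0.4777, -0.2515, 0.1338]
tcp_rot: [0.993, -0.122, 0.0, 0.0]
contact_force: [-2.1, 0.3, 3.0]
opening: 0.167
t 3.22 tcp [ 0.4777 -0.2515  0.1338] F [-2.09  0.31  3.02] open 0.167
shift [-0.0026 -0.0003  0.0025] dr [ 0.0003 -0.     -0.017 ] deg [ 0. -0. -1.]
```

View pics/w3.png

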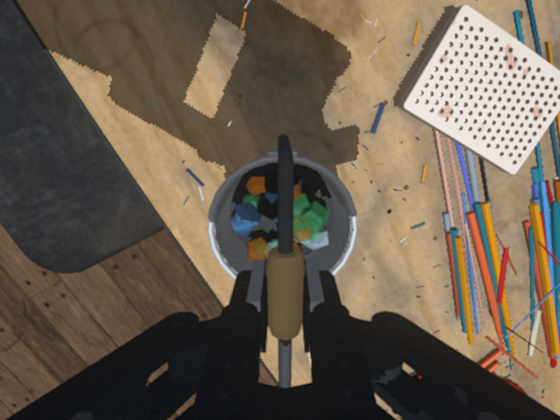

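The sleeve is between the pads, gripped at about 14 mm and aligned at column 287. Next I lift gently and weigh it at the wrist.

```bash
python3 -m jog '[{"grip":1,"xyz":[0,0,-0.003],"dr":[0,0,0]},{"grip":1,"xyz":[0,0,-0.01],"dr":[0,0,0]},{"grip":1,"xyz":[0,0,-0.02],"dr":[0,0,0]},{"grip":1,"xyz":[0,0,-0.035],"dr":[0,0,0]},{"grip":1,"xyz":[0,0,-0.05],"dr":[0,0,0]},{"grip":1,"xyz":[0,0,-0.06],"dr":[0,0,0]},{"grip":1,"xyz":[0,0,-0.06],"dr":[0,0,0]},{"grip":1,"xyz":[0,0,-0.06],"dr":[0,0,0]},{"grip":1,"xyz":[0,0,-0.06],"dr":[0,0,0]}]'; python3 -c "
from h import *
plan([0.4753,-0.2505,0.1313],-13)
shot('top','pics/t3.png');plan([0.4753,-0.2505,0.1313],-13)
shot('wrist','pics/w4.png')"
```

```text
time: 4.02
eef_pos: [0.4772, -0.2509, 0.1924]
tcp_rot: [0.993, -0.122, -0.001, -0.0]
contact_force: [0.2, -0.7, -4.6]
opening: 0.166
t 4.02 tcp [ 0.4772 -0.2509  0.1924] F [ 0.16 -0.65 -4.63] open 0.166
shift [-0.0018  0.0001  0.0611] dr [-0.0008  0.0015 -0.0172] deg [-0.   0.1 -1. ]
t 4.07 tcp [ 0.477  -0.2508  0.192 ] F [ 0.27 -0.67 -4.29] open 0.169
shift [-0.0016  0.0002  0.0607] dr [-0.001   0.0022 -0.0171] deg [-0.1  0.1 -1. ]
```

View pics/w4.png

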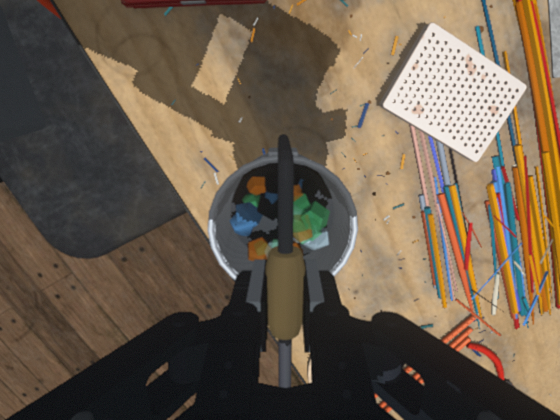

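View pics/t3.png

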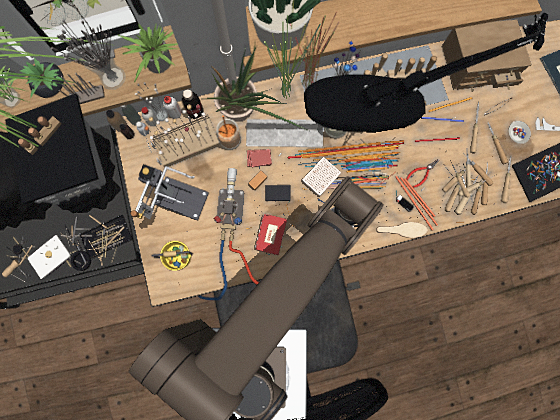

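Run:
```python
from h import *
T=cam("top");S=cam("scene")
print("clamp handle",tri(T,(231,171),S,(219,225)))
print("yellow rim",plane(T,[(160,255),(192,255)],.078), "yellow hoop",plane(T,[(155,257),(193,247)],.12))
print("tin",plane(T,[(257,216),(285,220),(280,253),(255,250)],.054))
plan([0.503,0.078,0.277],70)
```

```text
clamp handle (array([0.64191879, 0.07984282, 0.06071686]), np.float64(0.002685644317789658))
yellow rim [[0.37254714 0.29324354 0.078     ]
 [0.37415347 0.19356854 0.078     ]] yellow hoop [[0.36329501 0.29863897 0.12      ]
 [0.39510227 0.18431425 0.12      ]]
tin [[ 0.50060853 -0.00306028  0.054     ]
 [ 0.48880332 -0.09078087  0.054     ]
 [ 0.38541881 -0.07605106  0.054     ]
 [ 0.39395275  0.00152478  0.054     ]]
t 4.12 tcp [ 0.477  -0.2508  0.1919] F [ 0.08 -0.01 -3.83] open 0.17
shift [-0.0544 -0.3254 -0.0846] dr [-2.7000e-03  1.1000e-03 -1.4658e+00] deg [ -0.2   0.1 -84. ]
```

```bash
python3 -m jog '[{"grip":1,"xyz":[0,-0.002,-0.005],"dr":[0,0,-0.01]},{"grip":1,"xyz":[-0.001,-0.008,-0.015],"dr":[0,0,-0.04]},{"grip":1,"xyz":[-0.003,-0.018,-0.027],"dr":[0,0,-0.09]},{"grip":1,"xyz":[-0.006,-0.033,-0.04],"dr":[0,0,-0.16]},{"grip":1,"xyz":[-0.009,-0.051,-0.053],"dr":[0,0,-0.24]},{"grip":1,"xyz":[-0.012,-0.071,-0.065],"dr":[0,0,-0.33]},{"grip":1,"xyz":[-0.015,-0.091,-0.075],"dr":[0,0,-0.42]},{"grip":1,"xyz":[-0.019,-0.111,-0.082],"dr":[0,0,-0.51]},{"grip":1,"xyz":[-0.022,-0.131,-0.085],"dr":[0,0,-0.60]},{"grip":1,"xyz":[-0.025,-0.151,-0.085],"dr":[0,0,-0.69]},{"grip":1,"xyz":[-0.029,-0.171,-0.085],"dr":[0,0,-0.78]},{"grip":1,"xyz":[-0.032,-0.191,-0.085],"dr":[0,0,-0.87]}]'; python3 -c "
from h import *
plan([0.503,0.078,0.277],70)"
```

```text
time: 5.12
eef_pos: [0.4927, -0.0567, 0.2794]
tcp_rot: [0.95, 0.311, 0.0, 0.0]
contact_force: [0.2, 0.4, -3.7]
opening: 0.169
t 5.12 tcp [ 0.4927 -0.0567  0.2794] F [ 0.2   0.41 -3.66] open 0.169
shift [ 0.0879 -0.1026  0.0024] dr [ 0.0008 -0.0006 -0.5896] deg [  0.   -0.  -33.8]
```

```bash
python3 -m jog '[{"grip":1,"xyz":[0.013,-0.015,0],"dr":[0,0,-0.09]},{"grip":1,"xyz":[0.026,-0.030,0.0],"dr":[0,0,-0.18]},{"grip":1,"xyz":[0.039,-0.046,0.001],"dr":[0,0,-0.27]},{"grip":1,"xyz":[0.052,-0.061,0.001],"dr":[0,0,-0.36]},{"grip":1,"xyz":[0.064,-0.075,0.001],"dr":[0,0,-0.44]},{"grip":1,"xyz":[0.074,-0.087,0.001],"dr":[0,0,-0.51]},{"grip":1,"xyz":[0.082,-0.096,0.001],"dr":[0,0,-0.56]},{"grip":1,"xyz":[0.086,-0.101,0.001],"dr":[0,0,-0.585]},{"grip":1,"xyz":[0.088,-0.103,0.001],"dr":[0,0,-0.59]},{"grip":1,"xyz":[0.088,-0.103,0.001],"dr":[0,0,-0.59]},{"grip":1,"xyz":[0.088,-0.103,0.001],"dr":[0,0,-0.59]}]'; python3 -c "
from h import *
plan([0.503,0.078,0.277],70)
shot('wrist','pics/w5.png');shot('scene','pics/s5.png');shot('top','pics/t5.png')"
```

```text
time: 6.03
eef_pos: [0.5037, 0.0765, 0.2775]
tcp_rot: [0.821, 0.571, -0.0, 0.0]
contact_force: [0.1, -1.2, -4.0]
opening: 0.168
t 6.03 tcp [0.5037 0.0765 0.2775] F [ 0.1  -1.19 -4.  ] open 0.168
shift [ 0.0012 -0.0012  0.0005] dr [ 0.0003  0.0005 -0.0062] deg [ 0.   0.  -0.4]
```

View pics/w5.png

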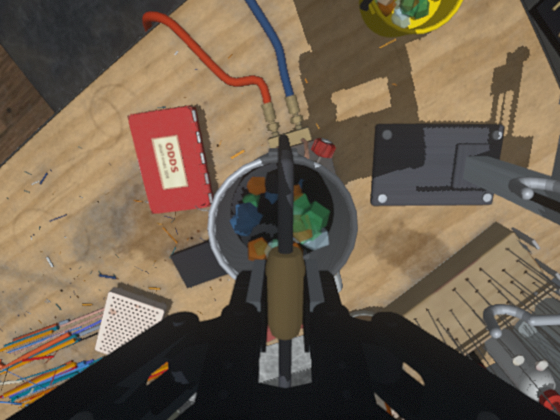

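View pics/s5.png

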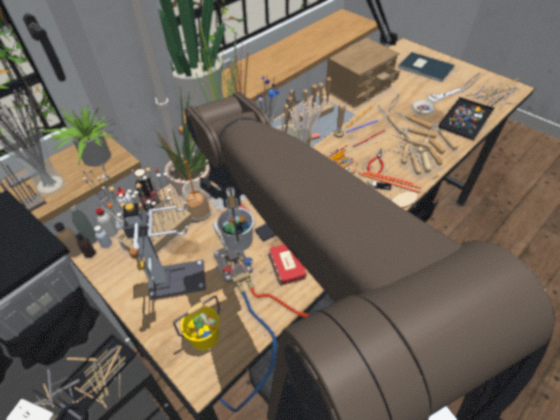

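View pics/t5.png

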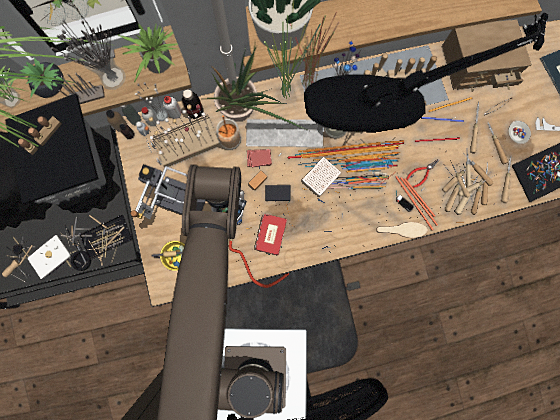

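In the wrist view the hook bends are on the right, at about (500,180) and (495,318), with the stand base at (375–500,125–205). I'll enlarge that part.

Run:
```python
import cv2
im=cv2.imread("pics/w5.png")
cv2.imwrite("pics/c5.png",cv2.resize(im[120:360,440:560],None,fx=2.5*1,fy=2.5,interpolation=cv2.INTER_CUBIC))
im=cv2.imread("pics/s5.png")
cv2.imwrite("pics/c6.png",cv2.resize(im[180:300,110:270],None,fx=5,fy=5,interpolation=cv2.INTER_CUBIC))
```

```text
(no output)
```

View pics/c5.png

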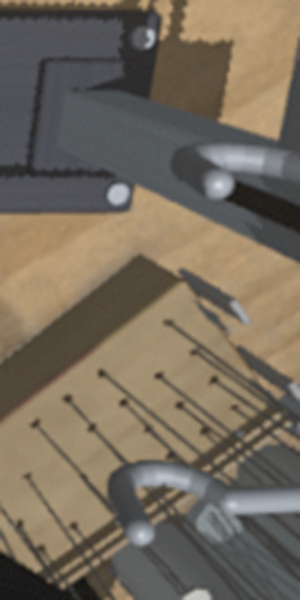

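View pics/c6.png

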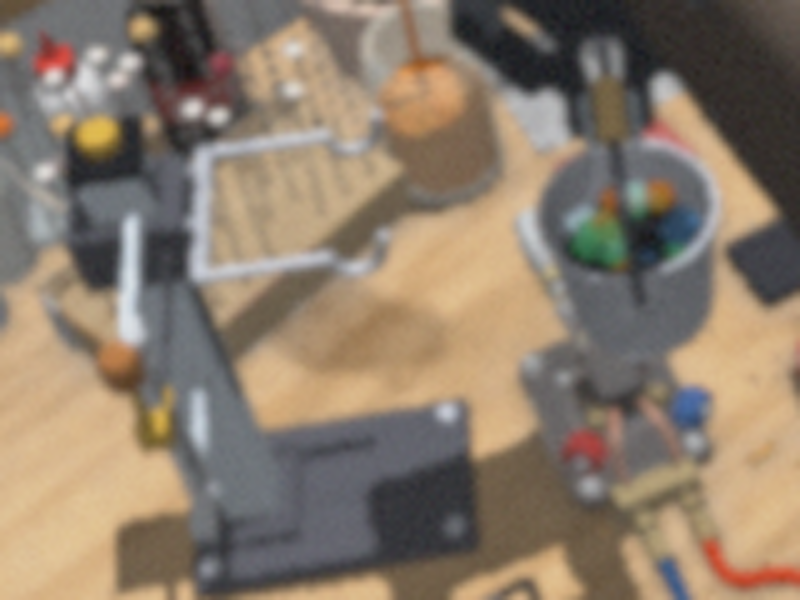

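Run:
```python
from h import *
W=cam("wrist"); T=cam("top")
P=plane(W,[(528,193.6),(496,334)],.274);print(P,np.linalg.norm(P[0]-P[1]))
s=ctrl.get_state();print(s["eef_pos"],s["tcp_rot"])
Rt=Rn.from_quat(s["tcp_rot"])
print("tips in tool",Rt.inv().apply(P-s["eef_pos"]))
print(tri(T,(182.9,202.4),W,(528,193.6)),tri(T,(193.6,176.9),W,(496,334)))
print("screws w",plane(W,[(440+118/2.5,120+195/2.5),(440+143/2.5,120+37/2.5),(387,134),(380,198)],.016))
print("bar in grip", plane(W,[(287,290),(285,140),(285.5,380)],.2935))
```

```text
[[0.50549761 0.1911438  0.274     ]
 [0.57622664 0.16518112 0.274     ]] 0.07534359350261635
[0.50377809 0.07616748 0.27735347] [ 8.21130567e-01  5.70740380e-01 -8.22018583e-05  6.20964143e-05]
tips in tool [[ 0.10836781 -0.03845881  0.00333084]
 [ 0.1086827   0.03688413  0.00333139]]
(array([0.5031483 , 0.18975655, 0.27720008]), np.float64(0.001254927585666911)) (array([0.57380066, 0.16392885, 0.27646627]), np.float64(0.000284140554245038))
screws w [[0.62609854 0.29632217 0.016     ]
 [0.55343924 0.32214462 0.016     ]
 [0.5084166  0.19872532 0.016     ]
 [0.57954287 0.17020959 0.016     ]]
bar in grip [[0.50180052 0.07707695 0.2935    ]
 [0.44400612 0.09766013 0.2935    ]
 [0.54648722 0.05984225 0.2935    ]]
```

The tips are 75 mm apart (76 expected) and centred on the tool. The seat is 123 mm ahead along tool x, and the bar is about 37 mm above it. I slide in.

```bash
python3 -m jog '[{"grip":1,"xyz":[0.004,0,0],"dr":[0,0,0]},{"grip":1,"xyz":[0.012,0,0],"dr":[0,0,0]},{"grip":1,"xyz":[0.025,-0.001,0],"dr":[0,0,0]},{"grip":1,"xyz":[0.04,-0.001,0],"dr":[0,0,0]},{"grip":1,"xyz":[0.055,-0.001,0],"dr":[0,0,0]},{"grip":1,"xyz":[0.07,-0.001,0],"dr":[0,0,0]},{"grip":1,"xyz":[0.085,-0.001,0],"dr":[0,0,0]},{"grip":1,"xyz":[0.1,-0.001,0],"dr":[0,0,0]},{"grip":1,"xyz":[0.112,-0.001,0],"dr":[0,0,0]},{"grip":1,"xyz":[0.12,-0.001,0],"dr":[0,0,0]},{"grip":1,"xyz":[0.1235,-0.001,0],"dr":[0,0,0]},{"grip":1,"xyz":[0.1235,-0.001,0],"dr":[0,0,0]}]'; python3 -m jog '[{"grip":1,"xyz":[0,0,0],"dr":[0,0,0]},{"grip":1,"xyz":[0,0,0],"dr":[0,0,0]},{"grip":1,"xyz":[0,0,0],"dr":[0,0,0]}]'; python3 -c "
from h import *
plan([0.544,0.191,0.24],70)
shot('wrist','pics/w6.png');_,im,_=shot('scene','pics/s6.png')
cv2.imwrite('pics/c7.png',cv2.resize(im[180:300,110:270],None,fx=5,fy=5,interpolation=cv2.INTER_CUBIC))"
```

```text
time: 7.18
eef_pos: [0.5458, 0.1937, 0.2771]
tcp_rot: [0.821, 0.572, -0.0, -0.0]
contact_force: [0.0, -0.0, -3.8]
opening: 0.171
time: 7.43
eef_pos: [0.5456, 0.1924, 0.2774]
tcp_rot: [0.821, 0.571, -0.0, 0.0]
contact_force: [-0.1, -0.0, -2.9]
opening: 0.168
t 7.43 tcp [0.5456 0.1924 0.2774] F [-0.08 -0.03 -2.86] open 0.168
shift [-0.0018 -0.001   0.0374] dr [-0.      0.0002 -0.0065] deg [-0.   0.  -0.4]
```

View pics/w6.png

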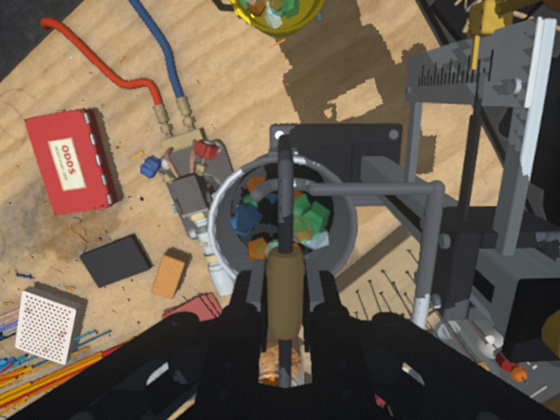

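View pics/c7.png

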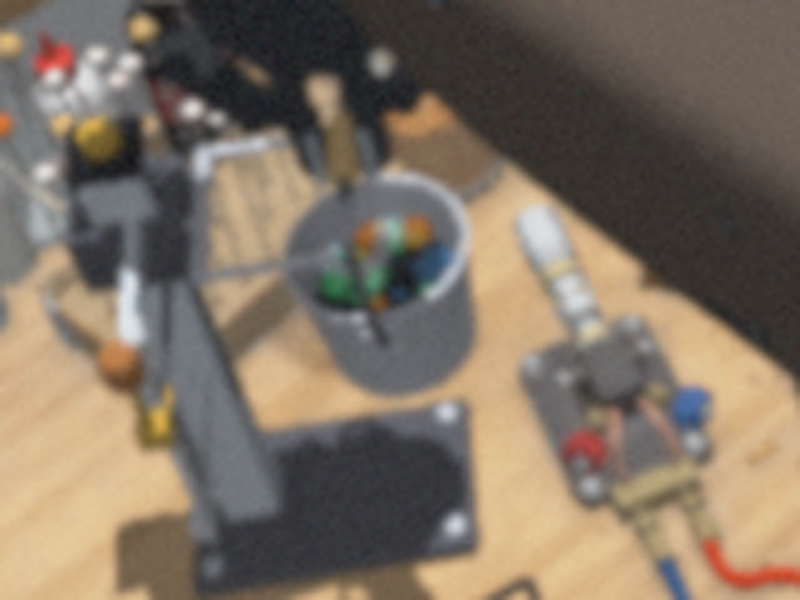

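```bash
cat >> h.py <<'E'
def favg(n=20):
    F=[];P=[];T=[]
    for i in range(n):
        s=ctrl.get_state();F.append(s["contact_force"]);P.append(s["eef_pos"]);T.append(s["joint_efforts"]);ctrl.read_camera("wrist")
    F=np.array(F);P=np.array(P);print("F",F.mean(0).round(3),"sd",F.std(0).round(2),"pos",P.mean(0).round(4),P.std(0).round(4),"tau",np.mean(T,0).round(3),"t",ctrl.get_state()["time"])
E
python3 -c "
from h import *
favg(20)"
```

```text
F [ 0.017 -0.113 -3.696] sd [0.43 0.47 0.5 ] pos [0.5457 0.1928 0.2774] [0.     0.0002 0.0001] tau [-8.0000e-03 -3.3670e+01 -3.1891e+01 -3.0000e-03  1.1000e-02 -0.0000e+00] t 8.5333
```

```bash
python3 -m jog '[{"grip":1,"xyz":[0,0,0.002],"dr":[0,0,0]},{"grip":1,"xyz":[0,0,0.006],"dr":[0,0,0]},{"grip":1,"xyz":[0,0,0.012],"dr":[0,0,0]},{"grip":1,"xyz":[0,0,0.018],"dr":[0,0,0]},{"grip":1,"xyz":[0,0,0.023],"dr":[0,0,0]},{"grip":1,"xyz":[0,0,0.027],"dr":[0,0,0]},{"grip":1,"xyz":[0,0,0.029],"dr":[0,0,0]},{"grip":1,"xyz":[0,0,0.030],"dr":[0,0,0]},{"grip":1,"xyz":[0,0,0.030],"dr":[0,0,0]}]';  python3 -c "
from h import *
plan([0.5457,0.1928,0.2025],70)
shot('wrist','pics/w7.png');_,im,_=shot('scene','pics/s7.png')
cv2.imwrite('pics/c8.png',cv2.resize(im[180:300,110:270],None,fx=5,fy=5,interpolation=cv2.INTER_CUBIC))"
```

```text
time: 9.28
eef_pos: [0.5457, 0.1929, 0.247]
tcp_rot: [0.821, 0.571, -0.0, -0.0]
contact_force: [0.1, 0.9, -4.0]
opening: 0.166
t 9.28 tcp [0.5457 0.1929 0.247 ] F [ 0.08  0.92 -3.98] open 0.166
shift [-0.0001  0.0001  0.0445] dr [-0.0003  0.0002 -0.0058] deg [-0.   0.  -0.3]
```

View pics/w7.png

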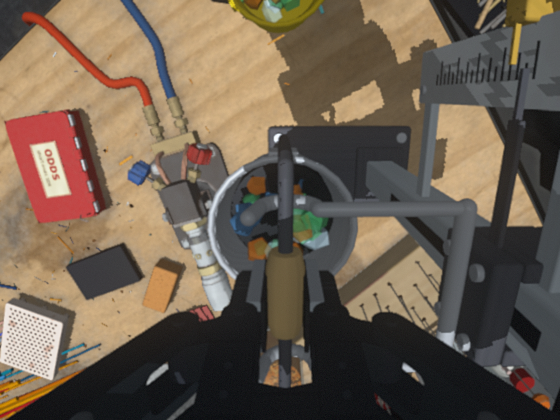

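View pics/c8.png

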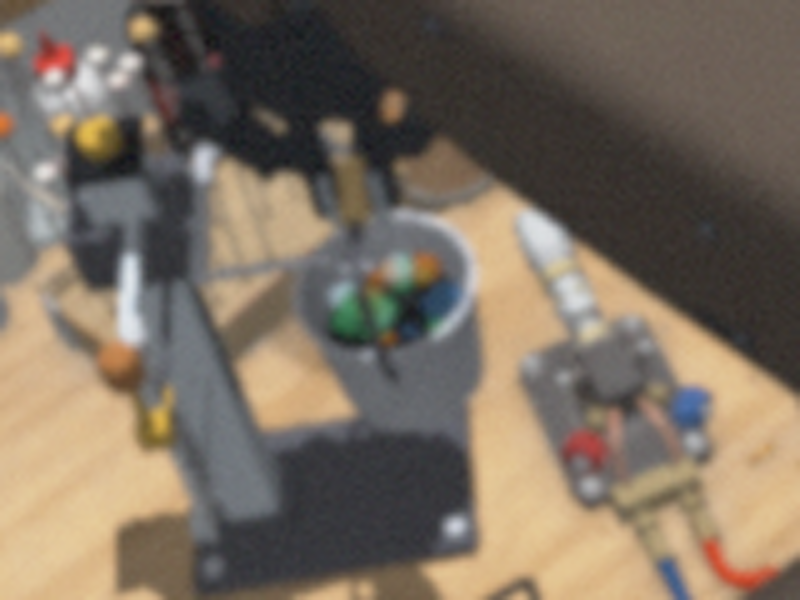

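The bar is above the bends, with the hook tip left of the bar at (260,205). I carry on lowering slowly.

```bash
python3 -m jog '[{"grip":1,"xyz":[0,0,0.002],"dr":[0,0,0]},{"grip":1,"xyz":[0,0,0.004],"dr":[0,0,0]},{"grip":1,"xyz":[0,0,0.006],"dr":[0,0,0]},{"grip":1,"xyz":[0,0,0.008],"dr":[0,0,0]},{"grip":1,"xyz":[0,0,0.010],"dr":[0,0,0]},{"grip":1,"xyz":[0,0,0.012],"dr":[0,0,0]},{"grip":1,"xyz":[0,0,0.014],"dr":[0,0,0]},{"grip":1,"xyz":[0,0,0.016],"dr":[0,0,0]},{"grip":1,"xyz":[0,0,0.018],"dr":[0,0,0]},{"grip":1,"xyz":[0,0,0.019],"dr":[0,0,0]},{"grip":1,"xyz":[0,0,0.02],"dr":[0,0,0]},{"grip":1,"xyz":[0,0,0.02],"dr":[0,0,0]}]';  python3 -c "
from h import *
favg(6)
shot('wrist','pics/w8.png')"
```

```text
time: 10.38
eef_pos: [0.5457, 0.193, 0.2273]
tcp_rot: [0.821, 0.571, 0.0, -0.0]
contact_force: [-0.3, -0.2, -2.2]
opening: 0.173
F [-0.072  0.153 -2.631] sd [0.33 0.59 0.46] pos [0.5458 0.193  0.2274] [0.     0.     0.0001] tau [-3.1000e-02 -3.3547e+01 -3.0445e+01  5.0000e-03 -6.7000e-02 -2.0000e-03] t 10.6833
```

View pics/w8.png

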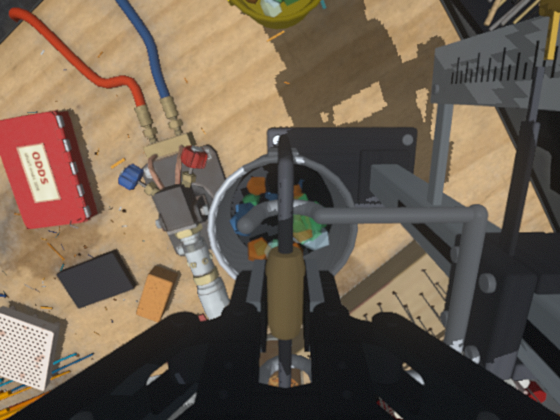

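```bash
python3 -m jog '[{"grip":1,"xyz":[0,0,0.002],"dr":[0,0,0]},{"grip":1,"xyz":[0,0,0.004],"dr":[0,0,0]},{"grip":1,"xyz":[0,0,0.006],"dr":[0,0,0]},{"grip":1,"xyz":[0,0,0.009],"dr":[0,0,0]},{"grip":1,"xyz":[0,0,0.012],"dr":[0,0,0]},{"grip":1,"xyz":[0,0,0.015],"dr":[0,0,0]},{"grip":1,"xyz":[0,0,0.018],"dr":[0,0,0]},{"grip":1,"xyz":[0,0,0.02],"dr":[0,0,0]},{"grip":1,"xyz":[0,0,0.022],"dr":[0,0,0]},{"grip":1,"xyz":[0,0,0.023],"dr":[0,0,0]},{"grip":1,"xyz":[0,0,0.023],"dr":[0,0,0]},{"grip":1,"xyz":[0,0,0.023],"dr":[0,0,0]}]';  python3 -c "
from h import *
favg(40)
shot('scene','pics/s9.png');shot('wrist','pics/w9.png')"
```

```text
time: 11.73
eef_pos: [0.5459, 0.193, 0.2046]
tcp_rot: [0.821, 0.571, 0.0, 0.0]
contact_force: [1.4, 0.2, -0.0]
opening: 0.167
F [ 1.114  0.776 -0.417] sd [0.55 0.53 0.56] pos [0.5458 0.193  0.2044] [0.     0.     0.0001] tau [-2.2000e-01 -3.2558e+01 -2.8008e+01 -1.3000e-01  3.0800e-01 -2.0000e-03] t 13.7333
```

View pics/w9.png

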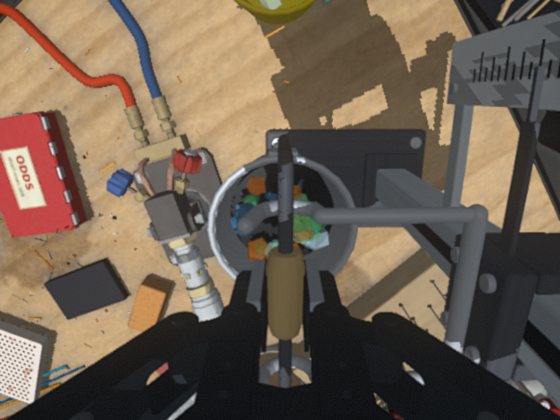

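View pics/s9.png

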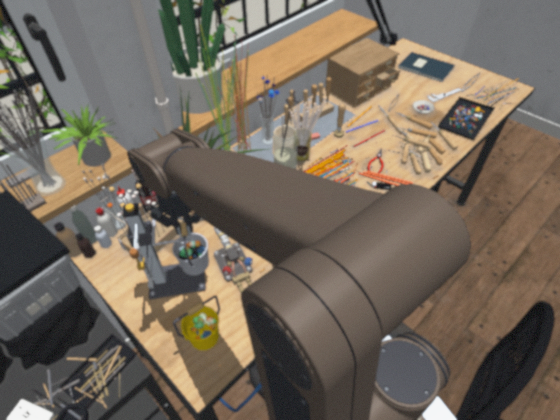

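The spring now carries most of the weight, with 0.4 N left. The bend pushes sideways about 1.1 N along the stand's +x, so I nudge that way and lower the last few mm.

```bash
python3 -m jog '[{"grip":1,"xyz":[0.0005,0.0002,0.0005],"dr":[0,0,0]},{"grip":1,"xyz":[0.001,0.0005,0.001],"dr":[0,0,0]},{"grip":1,"xyz":[0.0015,0.0007,0.002],"dr":[0,0,0]},{"grip":1,"xyz":[0.002,0.001,0.003],"dr":[0,0,0]},{"grip":1,"xyz":[0.002,0.001,0.0035],"dr":[0,0,0]},{"grip":1,"xyz":[0.002,0.001,0.0035],"dr":[0,0,0]},{"grip":1,"xyz":[0.002,0.001,0.0035],"dr":[0,0,0]}]';  python3 -c "
from h import *
favg(40)"
```

```text
time: 14.42
eef_pos: [0.5469, 0.1942, 0.2005]
tcp_rot: [0.821, 0.571, -0.001, -0.0]
contact_force: [-2.3, -1.6, -0.9]
opening: 0.166
F [-2.326 -1.82   0.021] sd [0.46 0.57 0.48] pos [0.5473 0.1944 0.2008] [0.0001 0.0001 0.0001] tau [ 6.0000e-01 -3.2735e+01 -2.9542e+01  3.4200e-01 -5.9100e-01  2.9000e-02] t 16.4167
```

```bash
python3 -m jog '[{"grip":1,"xyz":[-0.0005,-0.0003,0],"dr":[0,0,0]},{"grip":1,"xyz":[-0.001,-0.0005,0],"dr":[0,0,0]},{"grip":1,"xyz":[-0.0014,-0.0006,0],"dr":[0,0,0]},{"grip":1,"xyz":[-0.0014,-0.0006,0],"dr":[0,0,0]},{"grip":1,"xyz":[-0.0014,-0.0006,0],"dr":[0,0,0]}]';  python3 -c "
from h import *
favg(30);shot('top','pics/t10.png')"
```

```text
time: 16.83
eef_pos: [0.547, 0.194, 0.2014]
tcp_rot: [0.821, 0.571, 0.001, 0.0]
contact_force: [2.0, 1.4, 0.3]
opening: 0.168
F [ 1.799  2.508 -0.132] sd [0.51 0.51 0.41] pos [0.5465 0.1935 0.201 ] [0.0002 0.0002 0.0002] tau [-1.0270e+00 -3.2476e+01 -2.7282e+01 -4.7200e-01  5.4000e-01  1.7000e-02] t 18.3333
```

```bash
python3 -m jog '[{"grip":1,"xyz":[0.0003,0.0001,0.0003],"dr":[0,0,0]},{"grip":1,"xyz":[0.0007,0.0002,0.0006],"dr":[0,0,0]},{"grip":1,"xyz":[0.0007,0.0002,0.0006],"dr":[0,0,0]}]';  python3 -c "
from h import *
favg(20)"
```

```text
time: 18.63
eef_pos: [0.5464, 0.1935, 0.1998]
tcp_rot: [0.821, 0.571, -0.001, 0.0]
contact_force: [0.2, 0.2, 0.3]
opening: 0.167
F [-0.064 -1.272 -0.161] sd [0.89 0.84 0.55] pos [0.5465 0.1936 0.2   ] [0.0001 0.0001 0.0001] tau [ 6.2600e-01 -3.2564e+01 -2.8388e+01  2.6400e-01 -2.8000e-02  2.4000e-02] t 19.6333
```

```bash
python3 -m jog '[{"grip":0.8,"xyz":[0,0,0],"dr":[0,0,0]},{"grip":0.75,"xyz":[0,0,0],"dr":[0,0,0]},{"grip":0.65,"xyz":[0,0,0],"dr":[0,0,0]},{"grip":0.55,"xyz":[0,0,0],"dr":[0,0,0]},{"grip":0.5,"xyz":[0,0,0],"dr":[0,0,0]},{"grip":0.5,"xyz":[0,0,0],"dr":[0,0,0]}]';  python3 -c "
from h import *
favg(3);shot('wrist','pics/w11.png')"
```

```text
time: 20.13
eef_pos: [0.5468, 0.1941, 0.2003]
tcp_rot: [0.821, 0.571, 0.0, -0.0]
contact_force: [0.6, 0.1, 0.1]
opening: 0.502
F [ 0.248 -0.207 -0.37 ] sd [0.23 0.35 0.37] pos [0.5468 0.1941 0.2003] [0. 0. 0.] tau [ 1.0000e-02 -3.2583e+01 -2.8321e+01  2.0000e-03 -1.0000e-03  0.0000e+00] t 20.2833
```

View pics/w11.png

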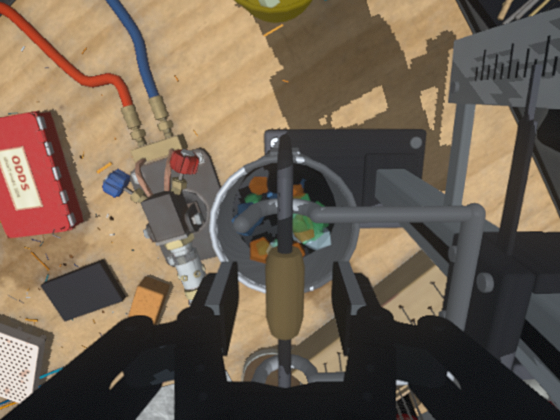

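The release was clean: the pail hangs with its bar at column 286 between the open pads. I rise straight up.

```bash
python3 -m jog '[{"grip":0.5,"xyz":[0,0,-0.005],"dr":[0,0,0]},{"grip":0.5,"xyz":[0,0,-0.015],"dr":[0,0,0]},{"grip":0.5,"xyz":[0,0,-0.03],"dr":[0,0,0]},{"grip":0.5,"xyz":[0,0,-0.05],"dr":[0,0,0]},{"grip":0.5,"xyz":[0,0,-0.075],"dr":[0,0,0]},{"grip":0.4,"xyz":[0,0,-0.10],"dr":[0,0,0]},{"grip":0.4,"xyz":[0,0,-0.125],"dr":[0,0,0]},{"grip":0.4,"xyz":[0,0,-0.15],"dr":[0,0,0]},{"grip":0.4,"xyz":[0,0,-0.165],"dr":[0,0,0]},{"grip":0.4,"xyz":[0,0,-0.17],"dr":[0,0,0]},{"grip":0.4,"xyz":[0,0,-0.17],"dr":[0,0,0]}]';  python3 -c "
from h import *
shot('wrist','pics/w12.png');_,im,_=shot('scene','pics/s12.png');shot('top','pics/t12.png')
cv2.imwrite('pics/c12.png',cv2.resize(im[190:300,110:230],None,fx=5,fy=5,interpolation=cv2.INTER_CUBIC))
plan([0.4687,0.3187,.36],70)"
```

```text
time: 21.25
eef_pos: [0.5473, 0.1941, 0.3731]
tcp_rot: [0.821, 0.571, 0.002, 0.001]
contact_force: [0.0, -1.0, 0.1]
opening: 0.604
t 21.4 tcp [0.5462 0.1939 0.3685] F [-0.13  0.23  0.18] open 0.599
shift [ 0.0901 -0.116   0.0087] dr [-0.0024  0.0013 -0.0057] deg [-0.1  0.1 -0.3]
```

View pics/w12.png

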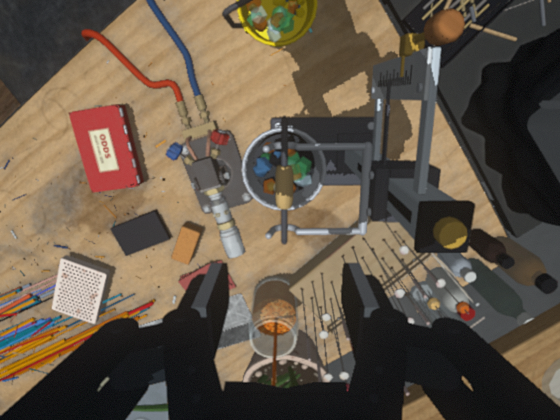

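View pics/c12.png

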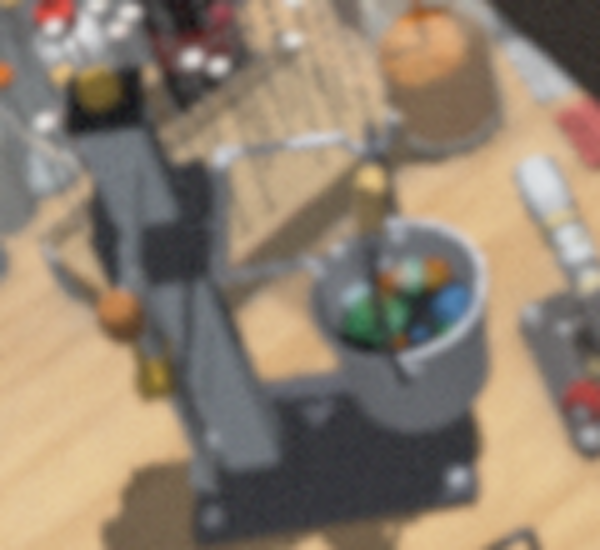

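View pics/t12.png

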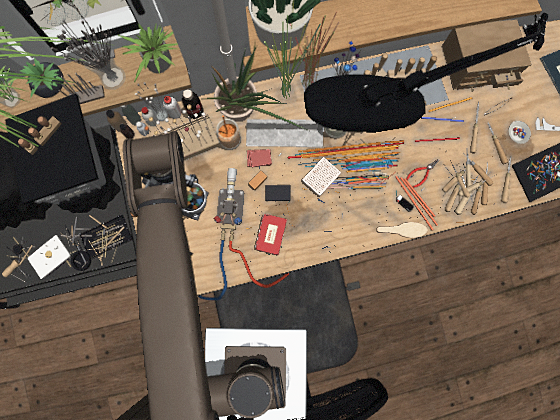

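Run:
```python
from h import *
im=cv2.imread("pics/w12.png")
cv2.imwrite("pics/c13.png",cv2.resize(im[0:200,350:490],None,fx=4,fy=4,interpolation=cv2.INTER_CUBIC)[:600])
T=cam("top");S=cam("scene");W=cam("wrist")
s=lambda x,y:(110+x/5,190+y/5)
print("bar ends",tri(T,(148.6,181.4),S,s(131,165)),tri(T,(137,210),S,s(129,290)))
print("knob T-W",tri(T,(133.9,213.5),W,(444,26)),"S-W",tri(S,s(120,315),W,(444,26)))
print("bar W at z", plane(W,[(438,50),(422,188)],.30))
```

```text
bar ends (array([0.55901449, 0.28833696, 0.28862016]), np.float64(0.003816687517859511)) (array([0.47638119, 0.31075296, 0.30697811]), np.float64(0.0030794802955755036))
knob T-W (array([0.46657393, 0.31812664, 0.30021422]), np.float64(0.0008462576109563737)) S-W (array([0.4672955 , 0.31790307, 0.30472832]), np.float64(0.0033321618984767636))
bar W at z [[0.47742822 0.31130425 0.3       ]
 [0.55327848 0.28266852 0.3       ]]
```

View pics/c13.png

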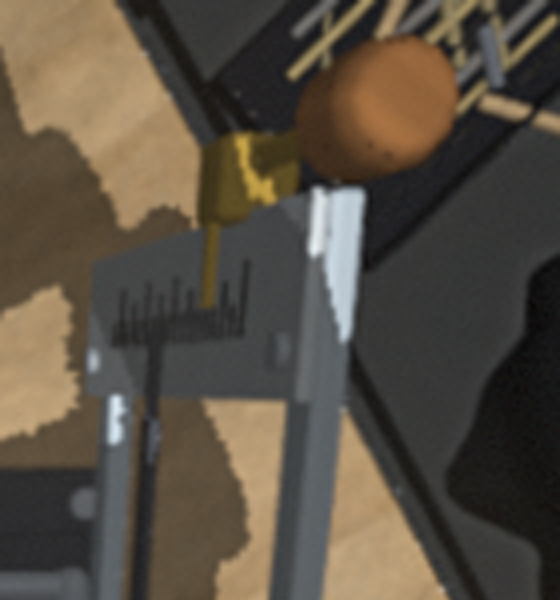

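Run:
```python
import cv2
im=cv2.imread("pics/w6.png")
cv2.imwrite("pics/c14.png",cv2.resize(im[0:130,400:560],None,fx=4.5,fy=4.5,interpolation=cv2.INTER_CUBIC))
```

```text
(no output)
```

View pics/c14.png

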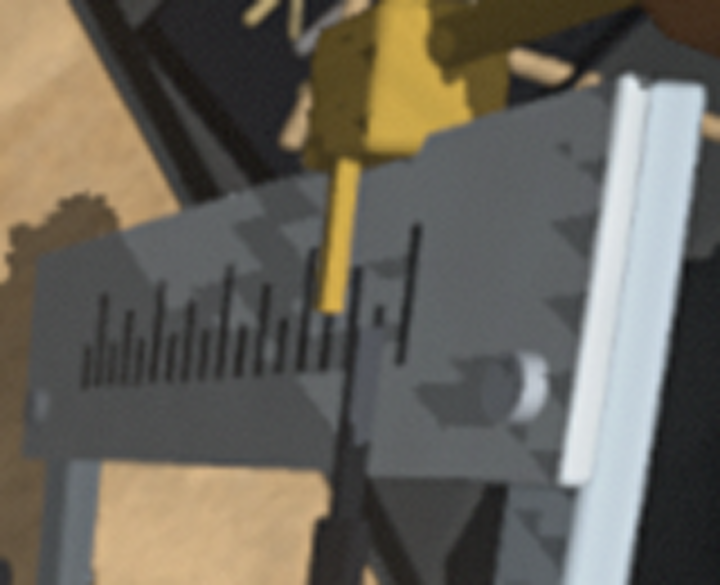

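Run:
```python
from h import *
from scipy.spatial.transform import Rotation as Rn
# states for pictures
s12=ctrl.get_state()
q=Rn.from_matrix(np.array([[np.cos(a:=np.radians(69.65)),np.sin(a),0],[np.sin(a),-np.cos(a),0],[0,0,-1.]])).as_quat()
s6=dict(eef_pos=np.array([.5457,.1928,.2774]),tcp_rot=q)
W6=cam("wrist",s6);W12=cam("wrist",s12)
f6=lambda x,y:(400+x/4.5,y/4.5); f12=lambda x,y:(350+x/4,y/4)
m,e=tri(W6,f6(331,308),W12,f12(208,303));print("marker tip",m,e)
col=np.array([.578,.285]);ex=np.array([np.cos(a),np.sin(a)]);ey=np.array([-np.sin(a),np.cos(a)])
st=lambda p:((p[:2]-col)@ex,(p[:2]-col)@ey,p[2])
print("stand",st(m))
def vpl(C,px,xs):
    o,d=ray(C,[px]);d=d[0];n=ex; k=(xs-(o[:2]-col)@n)/(d[:2]@n);return st(o+k*d)
for xs in (st(m)[0]-.003,st(m)[0],st(m)[0]+.003):
  print(xs,"m6",vpl(W6,f6(331,308),xs),"m12",vpl(W12,f12(208,303),xs),"p6",vpl(W6,f6(368,326),xs),"p12",vpl(W12,f12(155,327),xs))
for t in [(407,330),(378,320),(329,345),(305,368)]: print("tick",vpl(W6,f6(*t),st(m)[0]+.006))
```

```text
marker tip [0.48679357 0.29816737 0.26706635] 0.0013970673359121192
stand (np.float64(-0.01937186309560894), np.float64(0.09009286461941683), np.float64(0.2670663504909154))
-0.02237186309560894 m6 (np.float64(-0.02237186309560895), np.float64(0.08861604444450828), np.float64(0.2730322978293638)) m12 (np.float64(-0.022371863095608967), np.float64(0.09051420704506942), np.float64(0.2762101175371765)) p6 (np.float64(-0.022371863095608964), np.float64(0.08669141140811927), np.float64(0.2797984854853781)) p12 (np.float64(-0.02237186309560893), np.float64(0.08803866627585494), np.float64(0.24680531841257647))
-0.01937186309560894 m6 (np.float64(-0.019371863095608968), np.float64(0.08909432367981035), np.float64(0.26723825626372055)) m12 (np.float64(-0.019371863095608927), np.float64(0.09109493283704814), np.float64(0.26676886987870707)) p6 (np.float64(-0.019371863095608968), np.float64(0.08709369332855653), np.float64(0.2742716180168259)) p12 (np.float64(-0.019371863095608927), np.float64(0.08851988918836637), np.float64(0.23618216245373097))
-0.01637186309560894 m6 (np.float64(-0.016371863095608938), np.float64(0.08957260291511243), np.float64(0.2614442146980773)) m12 (np.float64(-0.01637186309560894), np.float64(0.09167565862902684), np.float64(0.2573276222202376)) p6 (np.float64(-0.01637186309560895), np.float64(0.08749597524899372), np.float64(0.26874475054827374)) p12 (np.float64(-0.016371863095608924), np.float64(0.0890011121008778), np.float64(0.22555900649488553))
tick (np.float64(-0.013371863095608949), np.float64(0.08715455369401338), np.float64(0.2702023901440219))
tick (np.float64(-0.013371863095608928), np.float64(0.08834711482778651), np.float64(0.2648954691419232))
tick (np.float64(-0.013371863095608946), np.float64(0.08647885947142218), np.float64(0.256197413764139))
tick (np.float64(-0.013371863095608939), np.float64(0.08441125909855189), np.float64(0.2518598423176928))
```

The marker line starts about 7 mm below the pointer's zero, and the pointer has dipped about 38 mm, so the marker must go about 31 mm down. The knob is at (0.467,0.318), about 0.30–0.304 high, and in stand axes at (−8,116) mm, which matches. I move above it.

```bash
python3 -c "
from h import *
plan([0.4633,0.3194,.345],69.7)"
```

```text
t 21.4 tcp [0.5462 0.1939 0.3685] F [-0.13  0.23  0.18] open 0.599
shift [ 0.0889 -0.1213  0.0237] dr [-0.0024  0.0014 -0.0005] deg [-0.1  0.1 -0. ]
```

```bash
python3 -m jog '[{"grip":0.4,"xyz":[0.005,-0.007,0],"dr":[0,0,0]},{"grip":0.4,"xyz":[0.017,-0.023,0],"dr":[0,0,0]},{"grip":0.4,"xyz":[0.034,-0.046,0],"dr":[0,0,0]},{"grip":0.4,"xyz":[0.052,-0.07,0],"dr":[0,0,0]},{"grip":0.4,"xyz":[0.069,-0.094,0.004],"dr":[0,0,0]},{"grip":0.4,"xyz":[0.081,-0.111,0.01],"dr":[0,0,0]},{"grip":0.4,"xyz":[0.088,-0.12,0.017],"dr":[0,0,0]},{"grip":0.4,"xyz":[0.089,-0.1215,0.021],"dr":[0,0,0]},{"grip":0.4,"xyz":[0.089,-0.1215,0.021],"dr":[0,0,0]},{"grip":0.4,"xyz":[0.089,-0.1215,0.021],"dr":[0,0,0]}]';  python3 -c "
from h import *
plan([0.4633,0.3194,.2853],69.7)
shot('wrist','pics/w14.png')"
```

```text
time: 22.23
eef_pos: [0.4639, 0.319, 0.3483]
tcp_rot: [0.821, 0.571, -0.001, 0.0]
contact_force: [0.4, 0.3, 0.4]
opening: 0.599
t 22.23 tcp [0.4639 0.319  0.3483] F [0.38 0.3  0.35] open 0.599
shift [ 0.0003 -0.0007  0.063 ] dr [-0.0008  0.0016 -0.001 ] deg [-0.   0.1 -0.1]
```

View pics/w14.png

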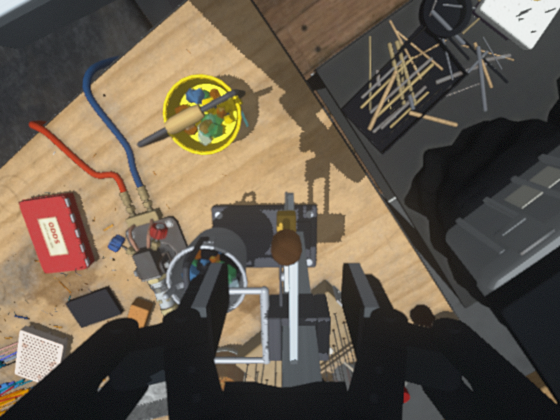

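Run:
```python
from h import *
s=ctrl.get_state();W=cam("wrist",s)
im=cv2.imread("pics/w14.png");hsv=cv2.cvtColor(im,cv2.COLOR_BGR2HSV)
m=cv2.inRange(hsv,(5,100,30),(18,255,255));r=np.zeros_like(m);r[230:268,268:306]=255
n,l,stt,c=cv2.connectedComponentsWithStats(m&r);k=1+np.argmax(stt[1:,4]);print(stt[k],c[k])
for z in(.300,.304,.308):
  P=plane(W,[c[k]],z);print(z,P,Rn.from_quat(s["tcp_rot"]).inv().apply(P-s["eef_pos"]))
cv2.imwrite("pics/c15.png",cv2.resize(im[180:320,220:360],None,fx=4,fy=4,interpolation=cv2.INTER_CUBIC))
```

```text
[272 230  29  35 837] [285.92473118 246.82198327]
0.3 [[0.47124636 0.31607502 0.3       ]] [[-0.00012443  0.00744466  0.04890132]]
0.304 [[0.46956338 0.31669186 0.304     ]] [[-0.0001358   0.00565189  0.04490147]]
0.308 [[0.46788041 0.31730871 0.308     ]] [[-0.00014717  0.00385913  0.04090162]]
```

View pics/c15.png

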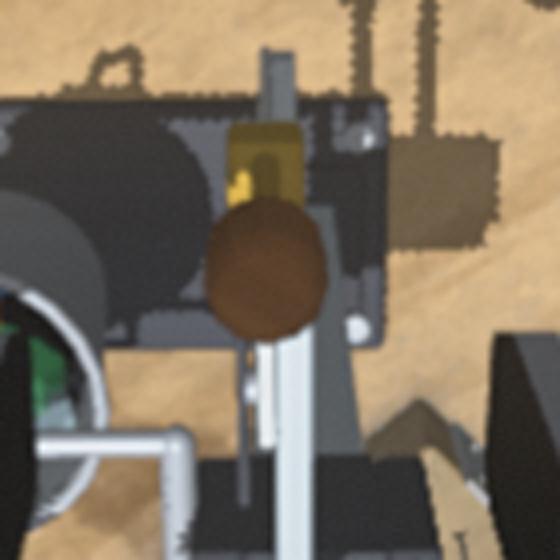

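```bash
python3 -m jog '[{"grip":0.4,"xyz":[0,0.0005,0.008],"dr":[0,0,0]},{"grip":0.4,"xyz":[0,0.001,0.02],"dr":[0,0,0]},{"grip":0.4,"xyz":[0,0.001,0.035],"dr":[0,0,0]},{"grip":0.45,"xyz":[0,0.001,0.048],"dr":[0,0,0]},{"grip":0.5,"xyz":[0,0.001,0.057],"dr":[0,0,0]},{"grip":0.5,"xyz":[0,0.001,0.061],"dr":[0,0,0]},{"grip":0.5,"xyz":[0,0.001,0.061],"dr":[0,0,0]},{"grip":0.5,"xyz":[0,0.001,0.061],"dr":[0,0,0]}]';  python3 -c "
from h import *
plan([0.4633,0.3194,.2853],69.7)
shot('wrist','pics/w15.png')"
```

```text
time: 22.95
eef_pos: [0.4648, 0.3193, 0.2883]
tcp_rot: [0.821, 0.571, 0.0, -0.0]
contact_force: [-0.4, -0.7, -0.1]
opening: 0.503
t 22.95 tcp [0.4648 0.3193 0.2883] F [-0.36 -0.65 -0.13] open 0.503
shift [-0.0004 -0.0015  0.003 ] dr [ 0.     -0.0001 -0.0007] deg [ 0. -0. -0.]
```

View pics/w15.png

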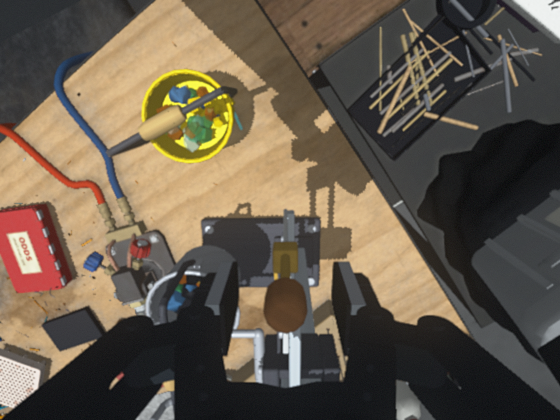

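The knob is centred between the pads at (285,305). I close on it.

```bash
python3 -m jog '[{"grip":0.6,"xyz":[0,0,0.001],"dr":[0,0,0]},{"grip":0.7,"xyz":[0,0,0.001],"dr":[0,0,0]},{"grip":0.8,"xyz":[0,0,0.001],"dr":[0,0,0]},{"grip":0.9,"xyz":[0,0,0.001],"dr":[0,0,0]},{"grip":0.9,"xyz":[0,0,0.001],"dr":[0,0,0]},{"grip":0.9,"xyz":[0,0,0.001],"dr":[0,0,0]}]' 30;  python3 -c "
from h import *
favg(5)"
```

```text
time: 23.5
eef_pos: [0.4648, 0.3193, 0.2879]
tcp_rot: [0.821, 0.571, 0.0, 0.0]
contact_force: [-0.6, -0.6, 2.6]
opening: 0.191
F [-0.264 -0.835  2.331] sd [0.27 0.61 0.3 ] pos [0.4648 0.3193 0.2878] [0.     0.     0.0001] tau [ 1.2200e-01 -2.8759e+01 -2.8951e+01  8.3000e-02 -1.3500e-01  1.0000e-03] t 23.75
```

```bash
python3 -m jog '[{"grip":0.9,"xyz":[0,0,0.002],"dr":[0,0,0]},{"grip":0.9,"xyz":[0,0,0.005],"dr":[0,0,0]},{"grip":0.9,"xyz":[0,0,0.008],"dr":[0,0,0]},{"grip":0.9,"xyz":[0,0,0.012],"dr":[0,0,0]},{"grip":0.9,"xyz":[0,0,0.016],"dr":[0,0,0]},{"grip":0.9,"xyz":[0,0,0.02],"dr":[0,0,0]},{"grip":0.9,"xyz":[0,0,0.024],"dr":[0,0,0]},{"grip":0.9,"xyz":[0,0,0.027],"dr":[0,0,0]},{"grip":0.9,"xyz":[0,0,0.029],"dr":[0,0,0]},{"grip":0.9,"xyz":[0,0,0.03],"dr":[0,0,0]},{"grip":0.9,"xyz":[0,0,0.03],"dr":[0,0,0]},{"grip":0.9,"xyz":[0,0,0.03],"dr":[0,0,0]}]';  python3 -c "
from h import *
favg(5); shot('wrist','pics/w16.png');_,im,_=shot('scene','pics/s16.png')
cv2.imwrite('pics/c16.png',cv2.resize(im[190:300,110:230],None,fx=5,fy=5,interpolation=cv2.INTER_CUBIC))"
```

```text
time: 24.75
eef_pos: [0.4648, 0.3193, 0.2568]
tcp_rot: [0.821, 0.571, 0.0, 0.0]
contact_force: [2.4, 0.8, 0.1]
opening: 0.195
F [ 2.757  0.379 -0.497] sd [0.3  0.35 0.73] pos [0.4648 0.3193 0.2568] [0. 0. 0.] tau [ 5.8000e-01 -3.0965e+01 -2.8862e+01  1.2800e-01  6.2600e-01  1.0000e-02] t 25.0
```

View pics/w16.png

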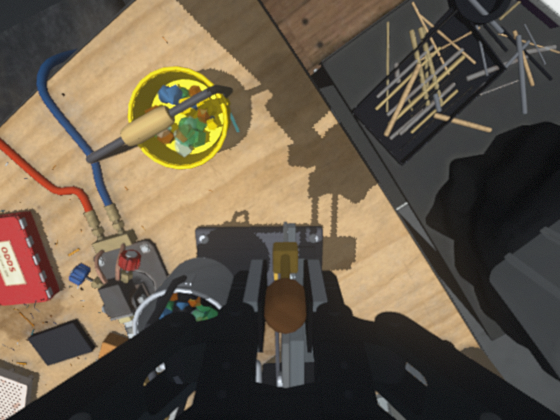

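View pics/c16.png

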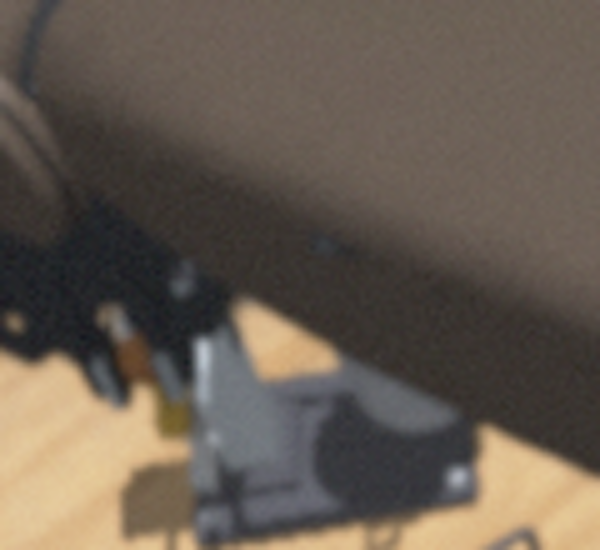

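```bash
python3 -m jog '[{"grip":0.75,"xyz":[0,0,0],"dr":[0,0,0]},{"grip":0.65,"xyz":[0,0,0],"dr":[0,0,0]},{"grip":0.55,"xyz":[0,0,0],"dr":[0,0,0]},{"grip":0.5,"xyz":[0,0,0],"dr":[0,0,0]},{"grip":0.5,"xyz":[0,0,-0.01],"dr":[0,0,0]},{"grip":0.5,"xyz":[0,0,-0.03],"dr":[0,0,0]},{"grip":0.5,"xyz":[0,0,-0.06],"dr":[0,0,0]},{"grip":0.5,"xyz":[-0.005,0.005,-0.085],"dr":[0,0,0]},{"grip":0.5,"xyz":[-0.02,0.024,-0.1],"dr":[0,0,0]},{"grip":0.5,"xyz":[-0.04,0.05,-0.1],"dr":[0,0,0]},{"grip":0.5,"xyz":[-0.06,0.08,-0.1],"dr":[0,0,0]},{"grip":0.5,"xyz":[-0.08,0.105,-0.09],"dr":[0,0,0]}]';  python3 -c "
from h import *
plan([0.5457,0.1928,.285],69.65)"
```

```text
time: 26.1
eef_pos: [0.5371, 0.2069, 0.3514]
tcp_rot: [0.821, 0.572, 0.003, 0.001]
contact_force: [0.2, 0.5, -0.3]
opening: 0.501
t 26.1 tcp [0.5371 0.2069 0.3514] F [ 0.25  0.47 -0.27] open 0.501
shift [-0.0104  0.0125  0.0665] dr [ 0.0059 -0.0034  0.0012] deg [ 0.3 -0.2  0.1]
```

```bash
python3 -m jog '[{"grip":0.5,"xyz":[-0.008,0.01,0.01],"dr":[0,0,0]},{"grip":0.5,"xyz":[-0.0095,0.013,0.028],"dr":[0,0,0]},{"grip":0.5,"xyz":[-0.0095,0.013,0.045],"dr":[0,0,0]},{"grip":0.5,"xyz":[-0.0095,0.013,0.058],"dr":[0,0,0]},{"grip":0.5,"xyz":[-0.0095,0.013,0.062],"dr":[0,0,0]},{"grip":0.5,"xyz":[-0.0095,0.013,0.062],"dr":[0,0,0]},{"grip":0.5,"xyz":[-0.0095,0.013,0.062],"dr":[0,0,0]},{"grip":0.5,"xyz":[-0.0095,0.013,0.062],"dr":[0,0,0]}]';  python3 -c "
from h import *
plan([0.5457,0.1928,.2774],69.65)
s,im,_=shot('wrist','pics/w17.png');print(s['eef_pos'],s['tcp_rot'])
s,im2,_=shot('wrist','pics/w17b.png');print(s['eef_pos'],s['tcp_rot'])
cv2.imwrite('pics/c17.png',cv2.resize(im2[0:130,400:560],None,fx=4.5,fy=4.5,interpolation=cv2.INTER_CUBIC))"
```

```text
time: 26.77
eef_pos: [0.5446, 0.1949, 0.2868]
tcp_rot: [0.821, 0.572, 0.001, 0.0]
contact_force: [-0.5, -0.2, 0.8]
opening: 0.499
t 26.77 tcp [0.5446 0.1949 0.2868] F [-0.47 -0.18  0.78] open 0.499
shift [-0.0016  0.0017  0.0094] dr [ 0.002  -0.0012  0.0011] deg [ 0.1 -0.1  0.1]
[0.5446268  0.19488024 0.28677429] [8.20594940e-01 5.71509056e-01 1.06102828e-03 4.66711605e-04]
[0.54470742 0.19481853 0.28688109] [8.20612424e-01 5.71483647e-01 1.18241151e-03 5.40792088e-04]
```

View pics/c17.png

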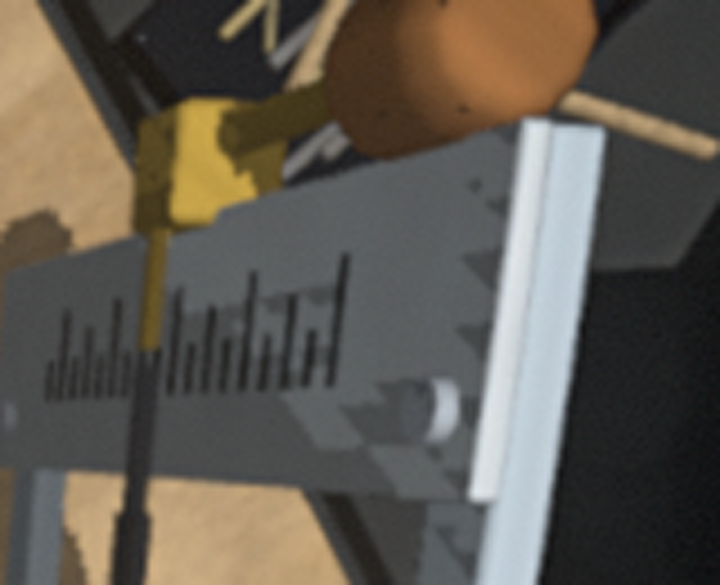

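View pics/w17b.png

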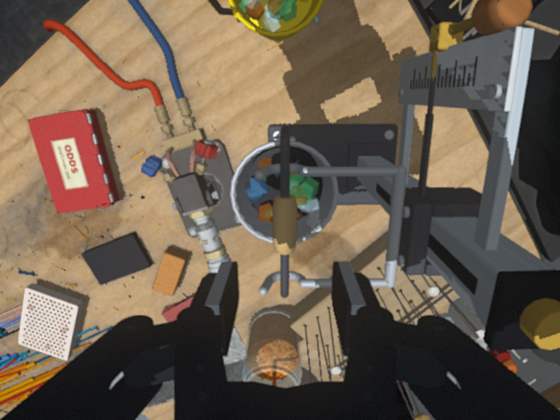

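The pointer tip at crop (147,352) meets the marker tip at (150,349), so from here they look level. A second view at a different slant will exclude parallax between the two blades.

```bash
python3 -m jog '[{"grip":0.5,"xyz":[-0.01,0,0],"dr":[0,0.03,0]},{"grip":0.5,"xyz":[-0.03,0,0],"dr":[0,0.1,0]},{"grip":0.5,"xyz":[-0.055,0,0],"dr":[0,0.18,0]},{"grip":0.5,"xyz":[-0.08,0,0],"dr":[0,0.26,0]},{"grip":0.5,"xyz":[-0.105,0,0],"dr":[0,0.34,0]},{"grip":0.5,"xyz":[-0.125,0,0],"dr":[0,0.42,0]},{"grip":0.5,"xyz":[-0.13,0,0],"dr":[0,0.5,0]},{"grip":0.5,"xyz":[-0.13,0,0],"dr":[0,0.5,0]},{"grip":0.5,"xyz":[-0.13,0,0],"dr":[0,0.5,0]},{"grip":0.5,"xyz":[-0.13,0,0],"dr":[0,0.5,0]}]';  python3 -c "
from h import *
s,im,_=shot('wrist','pics/w18.png')
s,im2,_=shot('wrist','pics/w18b.png');print(repr(s['eef_pos']),repr(s['tcp_rot']))
shot('scene','pics/s18.png')"
```

```text
time: 27.7
eef_pos: [0.4995, 0.0727, 0.2861]
tcp_rot: [0.795, 0.554, 0.203, -0.141]
contact_force: [0.1, 0.5, 0.4]
opening: 0.499
array([0.49952018, 0.07308659, 0.28612582]) array([ 0.79488601,  0.55417843,  0.20310132, -0.14068532])
```

View pics/w18b.png

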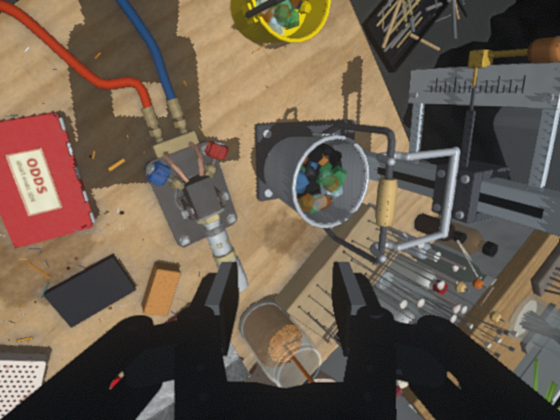

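```bash
python3 -c "
import cv2
im=cv2.imread('pics/w18b.png');cv2.imwrite('pics/c18.png',cv2.resize(im[30:150,400:560],None,fx=4.5,fy=4.5,interpolation=cv2.INTER_CUBIC))"
```

```text
(no output)
```

View pics/c18.png

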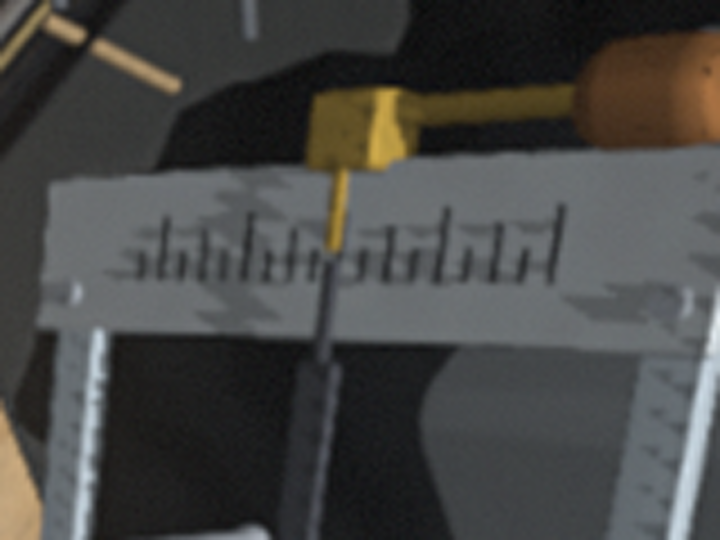

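The blades are also in line in this steeper view: marker at crop (334,250), pointer at (328,255), about 0.7 mm apart at 27 px per 5 mm. The hoop bar lies in both hooks at (390,160) and (380,258). Last check is stillness and the bystanders.

Run:
```python
from h import *
a=cv2.imread("pics/w18b.png",0);s,im,_=shot("wrist","pics/w19.png");b=cv2.cvtColor(im,cv2.COLOR_BGR2GRAY)
A=np.float32(a[:, :]);B=np.float32(b)
print("pail shift",cv2.phaseCorrelate(A[130:230,290:400].copy(),B[130:230,290:400].copy()),"pointer",cv2.phaseCorrelate(A[60:120,420:520].copy(),B[60:120,420:520].copy()))
_,t,_=shot("top","pics/t19.png"); t0=cv2.imread("pics/top0.png")
d=cv2.absdiff(t,t0).max(2); 
for n,(x0,y0,x1,y1) in dict(tin=(252,212,290,256),cork=(246,168,270,192),graph=(262,182,294,204),paddle=(374,218,430,240),yellow=(156,238,195,272)).items(): print(n,d[y0:y1,x0:x1].mean())
print(s["time"],s["contact_force"].round(2))
```

```text
pail shift ((-0.1350657916184943, 0.5043178538419255), 1.0165354251861571) pointer ((-0.07343178686821972, 0.4304608989108374), 1.0019025292396546)
tin 96.54964114832536
cork 45.447916666666664
graph 27.823863636363637
paddle 4.71185064935065
yellow 4.733785822021116
27.85 [0.66 0.07 0.44]
```

View pics/t19.png

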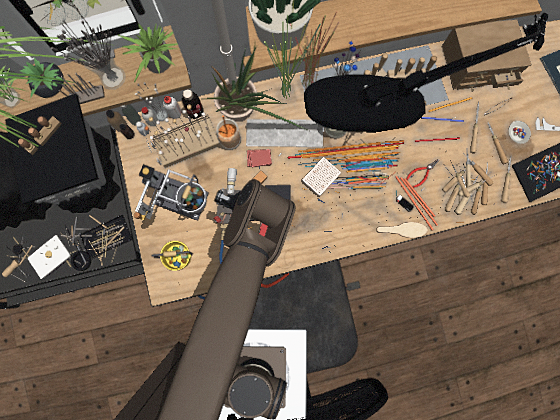

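The common 0.4–0.5 px shift is the arm settling; the pail and pointer move together with it. The tin, cork and graphite block are hidden by the arm in this picture, but the earlier top view, taken after the pail had passed, showed them where they started.

```bash
python3 -c "
import cv2
a=cv2.imread('pics/t12.png');b=cv2.imread('pics/top0.png');d=cv2.absdiff(a,b).max(2)
print([d[y0:y1,x0:x1].mean().round(1) for x0,y0,x1,y1 in [(252,212,290,256),(246,168,270,192),(262,182,294,204)]])
from plant import ctrl
print(ctrl.sign_off())"
```

```text
[np.float64(5.4), np.float64(5.4), np.float64(5.3)]
the job is handed in; nothing more can be done
None
```

The pail is hanging by its hoop in the twin hook, the marker is slid down to the pointer, and the job was handed in at about 28 s.

- **Easing onto the spring:** the wrist read about 3.7 N with the pail lifted. I lowered until only about 0.2 N of that was left before letting go. During the last nudges the bend pushed sideways with up to about 3 N, and about 1.3 N was left at release. The pail hung centred afterwards.
- **Marker:** the pointer dipped about 38 mm. The marker started about 7 mm below the zero line, so I gripped its knob and slid it 31 mm down. Two wrist views at different slants both put the pointer about 0.6–0.8 mm below the marker line, so I made no correction.
- **Last checks:**
  - The bar lay in both hooks.
  - Between the last two pictures the whole wrist view shifted about 0.5 px together, which I take to be the arm settling. I saw no separate motion of the pail or pointer.
  - The paddle and yellow pail were unchanged in the final top view.
  - The arm hid the tin, cork and graphite block in that final view. They were unchanged in an earlier top view, taken after the pail was hung, and the arm did not go near them after that.

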